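# Move the seedling pots to the carrying rack in reverse order

## Robot

A 6-joint arm with a two-finger parallel gripper is mounted at the origin on the work surface. World frame = base frame: x ahead of the robot, y to its left, z up, the work surface at z = 0. Lengths are in mm, angles in rad, forces in N, time in s.
With the tool pointing down it reaches from about 350 to 875 mm from the base axis. Payload 4.2 kg.
Tool frame: the origin (TCP) lies at the very end of the fingers, on their centre line; the grasp point (between the pads) lies 19 mm behind it; z points along the fingers, y is the direction in which the jaws open and shut (so a half turn about z gives the same grasp; the last joint's range is limited). The gripper opens to 85 mm and grips with 20 to 120 N. Pads are 22 mm wide; open, the fingers measure 114 mm over their backs; the gripper's body (76 mm by 85 mm) begins 54 mm behind the grasp point. The pads swing forward as they close: fully open they stand 13 mm farther back than shut.
Start: joints at [0.259, 0.385, 0.008, 0, -1.194, -0.259], TCP at [624.979, 0.025, 231.312] pointing down, gripper open.
Joint ranges: [-3.14, 3.14], [-1.21, 2.06], [-1.07, 1.41], [-3.16, 2.05], [-2.99, -0.16], [-3.1, 3.1]. Speed limits (rad/s): [2.79, 2.79, 3.14, 3.14, 3.14, 3.14].

## Interface

Orientations are given as a unit quaternion [x, y, z, w].
In Python, from bench import arm, optics, job gives the robot as it stands.
- The arm moves only by the tool send_rows, never from a script. Its argument "steps" is a list that holds one entry, the list of rows, each a list of 5 numbers: the shift along the tool's x, y, z in cm, then the turn about the tool's z in rad, then the opening, from 0 (shut) to 1 (fully open). A call has 1 to 10 rows; each row shifts and turns the pose as measured when the row begins, along the tool's axes as they then stand; what a row does not reach is not made up. A row lasts 1/12 s, in which the tool goes at most 41.7 mm and 7.16 degrees, less where a joint would pass 70% of its speed; a pose out of reach is approached as far as the arm can. A call with a gripper value outside its range is refused whole. The fingers move at their own pace and stop on an object; the grip force is fixed at half the most. Time passes only in rows, so rows that do not move let the fingers close. It gives the time, the measured TCP pose, the force and the opening at its end, in the units of the state.
- arm.read_state(): the state, without advancing time (a new reading comes with each control period).
- optics.get_image(name): name is "scene" or "side" or "wrist"; returns (picture, depth): 480x640x3 uint8, blue, green, red; 480x640 float32, mm along the optical axis (not along the pixel's ray), 0 where there is no reading.
- optics.get_calibration(name): a dict with "K" (3x3 intrinsics, pixels), "rvec" (rotation vector, rad) and "tvec" (3), from world to camera coordinates, as OpenCV has them; the wrist camera has in their place "hand_eye" (4x4, takes a point from camera to tool coordinates, whose origin is the TCP and whose axes are the flange's). Camera axes: x right, y down, z forward; pixel columns grow to the right and rows downward; lengths in mm; the calibration is good to about 2 mm. A picture is of the moment at which its call begins: read the wrist's pose just before it. get_calibration takes no time and is no camera call.
- job.job_done(): hands the job in, once; it reports no verdict.
The state is a dict: "clock": time; "joints": joint angles; "joint_vel": joint speeds; "joint_efforts": joint torques, N m; "position": TCP position; "ee_rot": TCP orientation; "contact_force": force on the tool from outside, world axes, zero at the start; "wrist_torque": the same for the moment, N m; "gripper_width": finger opening in mm.
Only numpy, scipy, OpenCV 4.12 (cv2) and the standard library are available. Lean on these libraries where they do the work, as an engineer would, in place of code of your own. Each camera call takes 0.05 s, during which the arm holds its last target. There are 200 camera calls.

## Task

Move the four seedling pots from their saucers on the germination rack into the carrying rack beside it, one to each cell, in reverse order: as seen from the robot, the pot at the left end of the germination rack goes into the right-most cell, the second from the left into the second cell from the right, and so on. Set each pot down, without dropping or tipping it, so that it stands upright on the floor of its cell; the saucers stay behind.

Things in the scene. Friction and masses are not known exactly. Their poses are not given: they have to be found in the camera images.
- round_mid (a point): Centre, half-way up (28 mm above its foot), of the round black plastic seedling pot, loose, about 0.1 kg: rim 54 mm in diameter, foot 42 mm, 56 mm high; two broad seed leaves. The top 18 mm is an upright band, the best place to grip it; the soft-looking leaves stand up to 27 mm above the rim. z up.
- square_mid (a point): Centre, half-way up (28 mm above its foot), of the square black plastic seedling pot, loose, about 0.1 kg: rim 50 x 50 mm, foot 40 mm, 56 mm high, sides along its x and y axes; a tuft of grass. The top 18 mm is an upright band, the best place to grip it; the soft-looking leaves stand up to 27 mm above the rim. z up.
- hex_mid (a point): Centre, half-way up (28 mm above its foot), of the six-sided black plastic seedling pot, loose, about 0.1 kg: rim 50 mm across flats and 58 mm across corners, one pair of flats faces along its x axis, foot about 41 mm, 56 mm high; a flat rosette of small leaves. The top 18 mm is an upright band, the best place to grip it; the soft-looking leaves stand up to 27 mm above the rim. z up.
- slim_mid (a point): Centre, half-way up (33 mm above its foot), of the slim round black plastic seedling pot, loose, about 0.1 kg: rim 40 mm in diameter, foot 36 mm, 66 mm high, the narrowest and tallest; one thin stem with small leaves. The top 18 mm is an upright band, the best place to grip it; the soft-looking leaves stand up to 27 mm above the rim. z up.
- saucer_round: The grey round saucer, 68 mm wide, fixed on the germination rack and staying there; the round pot starts on it. Origin at the centre of its underside, z up; its floor is 4 mm above the origin, with a lip 2.5 mm higher.
- saucer_square: The grey square saucer, 64 x 64 mm, fixed on the germination rack and staying there; the square pot starts on it. Origin at the centre of its underside, z up; its floor is 4 mm above the origin, with a lip 2.5 mm higher.
- saucer_hex: The grey six-sided saucer, 74 mm across corners, fixed on the germination rack and staying there; the six-sided pot starts on it. Origin at the centre of its underside, z up; its floor is 4 mm above the origin, with a lip 2.5 mm higher.
- saucer_slim: The grey slim round saucer, 54 mm wide, fixed on the germination rack and staying there; the slim round pot starts on it. Origin at the centre of its underside, z up; its floor is 4 mm above the origin, with a lip 2.5 mm higher.
- germ_rack: The germination rack: a fixed low green wire stand, 92 x 352 mm, with the four saucers in a row. Origin on the table under its middle; y along the row, to the left as seen from the robot (turned at most 15 degrees), x away from the robot. Saucers at about y = +126, +42, -42, -126 mm, in any order, on the deck 50 mm above the table.
- carry_rack: The carrying rack: a fixed green stand with a grey tray of four empty cells, left or right of the germination rack. Origin and axes as for that rack (y left along the row, x away from the robot). Cell centres at x = 0, y = +126, +42, -42, -126 mm; each 72 (x) by 74 (y) mm inside, floor 54 mm above the table, walls 10 mm high. Apart from pots, nothing near the racks is over 65 mm high.
Mind the look-alikes: they are no part of the job. What is shaped like the part that bears square_mid but yellow is not meant.

How it is judged (in metres and radians):
At the end, for the whole second after the job is handed in: Each pot stands in the cell that reverses its place in the germination row (its saucer shows it): within 20 mm of the cell centre in x and y, foot within 4 mm of the floor, upright within 0.1 rad, released, at rest; never tipped over 0.7 rad nor let fall from over 30 mm above the cell floor (((y of saucer_round in the frame of germ_rack between 0.084 and 0.168 m and y of round_mid in the frame of carry_rack between -0.146 and -0.106 m) or (y of saucer_round in the frame of germ_rack between 0 and 0.084 m and y of round_mid in the frame of carry_rack between -0.062 and -0.022 m) or (y of saucer_round in the frame of germ_rack between -0.084 and 0 m and y of round_mid in the frame of carry_rack between 0.022 and 0.062 m) or (y of saucer_round in the frame of germ_rack between -0.168 and -0.084 m and y of round_mid in the frame of carry_rack between 0.106 and 0.146 m)) and x of round_mid in the frame of carry_rack between -0.02 and 0.02 m and z of round_mid in the frame of carry_rack between 0.078 and 0.086 m and angle between each of round_mid, square_mid, hex_mid, slim_mid's own z axis and vertical below 0.1 rad and linear speed of each of pot_round, pot_square, pot_hex, pot_slim below 0.02 m/s and angular speed of each of pot_round, pot_square, pot_hex, pot_slim below 0.2 rad/s and ((y of saucer_square in the frame of germ_rack between 0.084 and 0.168 m and y of square_mid in the frame of carry_rack between -0.146 and -0.106 m) or (y of saucer_square in the frame of germ_rack between 0 and 0.084 m and y of square_mid in the frame of carry_rack between -0.062 and -0.022 m) or (y of saucer_square in the frame of germ_rack between -0.084 and 0 m and y of square_mid in the frame of carry_rack between 0.022 and 0.062 m) or (y of saucer_square in the frame of germ_rack between -0.168 and -0.084 m and y of square_mid in the frame of carry_rack between 0.106 and 0.146 m)) and x of square_mid in the frame of carry_rack between -0.02 and 0.02 m and z of square_mid in the frame of carry_rack between 0.078 and 0.086 m and ((y of saucer_hex in the frame of germ_rack between 0.084 and 0.168 m and y of hex_mid in the frame of carry_rack between -0.146 and -0.106 m) or (y of saucer_hex in the frame of germ_rack between 0 and 0.084 m and y of hex_mid in the frame of carry_rack between -0.062 and -0.022 m) or (y of saucer_hex in the frame of germ_rack between -0.084 and 0 m and y of hex_mid in the frame of carry_rack between 0.022 and 0.062 m) or (y of saucer_hex in the frame of germ_rack between -0.168 and -0.084 m and y of hex_mid in the frame of carry_rack between 0.106 and 0.146 m)) and x of hex_mid in the frame of carry_rack between -0.02 and 0.02 m and z of hex_mid in the frame of carry_rack between 0.078 and 0.086 m and ((y of saucer_slim in the frame of germ_rack between 0.084 and 0.168 m and y of slim_mid in the frame of carry_rack between -0.146 and -0.106 m) or (y of saucer_slim in the frame of germ_rack between 0 and 0.084 m and y of slim_mid in the frame of carry_rack between -0.062 and -0.022 m) or (y of saucer_slim in the frame of germ_rack between -0.084 and 0 m and y of slim_mid in the frame of carry_rack between 0.022 and 0.062 m) or (y of saucer_slim in the frame of germ_rack between -0.168 and -0.084 m and y of slim_mid in the frame of carry_rack between 0.106 and 0.146 m)) and x of slim_mid in the frame of carry_rack between -0.02 and 0.02 m and z of slim_mid in the frame of carry_rack between 0.083 and 0.091 m); the robot touches nothing.
It fails at once if a pot is tipped over (angle between any of round_mid, square_mid, hex_mid, slim_mid's own z axis and vertical above 0.7 rad).
It fails at once if a pot is dropped (let fall freely from more than 30 mm above the cell floor) ((contact force between pot_round and anything else below 0.02 N and z of round_mid in the frame of carry_rack above 0.112 m) or (contact force between pot_square and anything else below 0.02 N and z of square_mid in the frame of carry_rack above 0.112 m) or (contact force between pot_hex and anything else below 0.02 N and z of hex_mid in the frame of carry_rack above 0.112 m) or (contact force between pot_slim and anything else below 0.02 N and z of slim_mid in the frame of carry_rack above 0.117 m)).
It also fails if it takes over 109 s, if anything falls off the work surface, if the arm or the gripper's body presses on something with over 40 N, if the wrist force passes 120 N, or if a joint passes its speed limit or range.

## Working session

There is one attempt and no reset: what is moved stays moved. The work goes in short steps, Python scripts to look and compute and a tool call to move; the robot and the scene stay as the last step left them, time stands still between calls to the robot, and variables do not carry over. Pictures are saved under pics/ and viewed, about 12 in all and at most 16, crops included, and the job is handed in when it is done.

Besides the shell and the picture viewer there is one more tool, called after "Emit:" by a JSON object that holds its "name" and its "arguments". send_rows: Moves the arm, as the interface text tells. Its arguments: {"type":"object","properties":{"steps":{"type":"array","items":{"type":"array","items":{"type":"array","items":{"type":"number"}}}}},"required":["steps"]}

```bash
mkdir -p pics; cat > h.py <<'E'
import numpy as np, cv2
from scipy.spatial.transform import Rotation as R
from bench import arm, optics, job
def grab(name):
    s=arm.read_state(); im,d=optics.get_image(name); c=optics.get_calibration(name); K=np.array(c["K"],float)
    if name=="wrist":
        T=np.eye(4);T[:3,:3]=R.from_quat(s["ee_rot"]).as_matrix();T[:3,3]=s["position"]
        M=T@np.array(c["hand_eye"],float)   # cam->world
    else:
        M=np.eye(4);r=cv2.Rodrigues(np.array(c["rvec"],float))[0];M[:3,:3]=r.T;M[:3,3]=-r.T@np.array(c["tvec"],float).ravel()
    v,u=np.mgrid[:480,:640]
    P=np.dstack([(u-K[0,2])/K[0,0]*d,(v-K[1,2])/K[1,1]*d,d])@M[:3,:3].T+M[:3,3]
    P[d<=0]=np.nan
    return im,d,P,K,M
def heightmap(P,im,x0,x1,y0,y1,res=1.0):
    pass
E
python3 - <<'E'
from h import *
s=arm.read_state();print({k:np.round(v,3) for k,v in s.items()})
for n in("scene","side","wrist"):
    im,d,P,K,M=grab(n);cv2.imwrite(f"pics/{n}0.png",im);np.savez(f"{n}0.npz",im=im,d=d,P=P)
    print(n,np.round(M,2).tolist(),K[0,0])
E
```

```text
{'clock': np.float64(0.0), 'joints': array([ 0.259,  0.386,  0.007, -0.   , -1.194, -0.259]), 'joint_vel': array([-0.001,  0.001, -0.   ,  0.   , -0.   , -0.001]), 'joint_efforts': array([-1.0000e-03, -3.9229e+01,  1.8840e+01,  4.1860e+00, -5.0000e-03,
        0.0000e+00]), 'position': array([6.24415e+02, 2.50000e-02, 2.30232e+02]), 'ee_rot': array([-0.707,  0.707,  0.001, -0.001]), 'contact_force': array([-1.035,  1.018, -0.949]), 'wrist_torque': array([-0.037, -0.03 , -0.002]), 'gripper_width': np.float64(85.374)}
scene [[-0.9, 0.36, -0.26, 774.04], [0.44, 0.74, -0.5, 564.45], [0.01, -0.57, -0.82, 1029.61], [0.0, 0.0, 0.0, 1.0]] 594.0083048121028
side [[-0.74, -0.44, 0.5, -59.37], [-0.67, 0.48, -0.56, 598.73], [0.01, -0.75, -0.66, 806.7], [0.0, 0.0, 0.0, 1.0]] 552.5736105761131
wrist [[-1.0, 0.0, -0.0, 625.09], [0.0, 0.96, 0.28, -71.47], [0.0, 0.28, -0.96, 371.37], [0.0, 0.0, 0.0, 1.0]] 404.3017330832802
```

View pics/scene0.png

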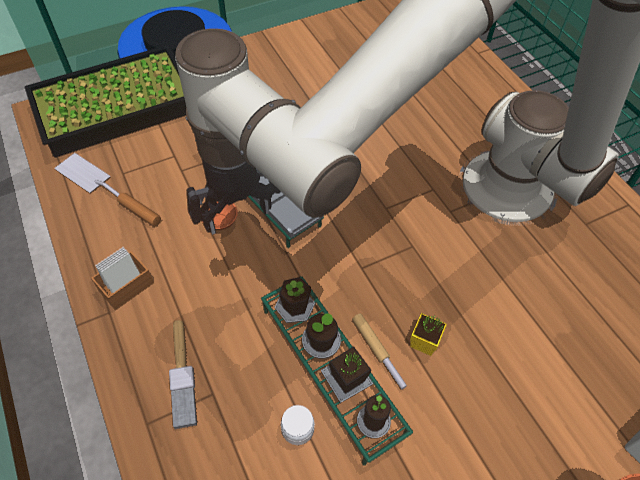

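View pics/side0.png

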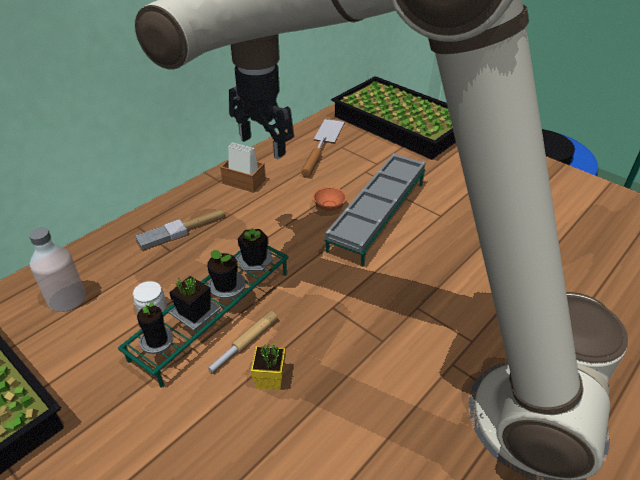

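The scene view shows, from the robot's left: slim (375,412), square with grass (350,370), round (322,333) and hex (295,297). The look-alike is the yellow square pot at (428,333), and I leave that one. The carry rack is to the right, at side (380,205), empty and with four cells.

Mapping: slim → rightmost (−126), square → −42, round → +42, hex → +126.

```bash
python3 - <<'E'
from h import *
import numpy as np,cv2
S=np.load("side0.npz");C=np.load("scene0.npz")
# top-down maps from both cams: 1mm grid x 250..900, y -450..450
for n,D in(("side",S),("scene",C)):
    P=D["P"];im=D["im"].astype(int)
    ok=np.isfinite(P[...,0])&(P[...,0]>300)&(P[...,0]<850)
    # carry tray: greyish, z 45..75
    mx=im.max(2);mn=im.min(2)
    m=ok&(P[...,2]>48)&(P[...,2]<75)&(mx-mn<25)&(mx>60)
    k,l,st,ce=cv2.connectedComponentsWithStats(m.astype(np.uint8))
    for i in range(1,k):
        if st[i,4]>60:
            p=P[l==i]; r=cv2.minAreaRect(p[:,:2].astype(np.float32)); print(n,"grey",st[i,:5],np.round(ce[i]),np.round(r[0],1),np.round(r[1],1),round(r[2],1),np.round(np.percentile(p[:,2],[5,50,95]),1))
    m=ok&(P[...,2]>90)&(P[...,2]<125)&(mx<75)
    k,l,st,ce=cv2.connectedComponentsWithStats(m.astype(np.uint8))
    for i in range(1,k):
        if st[i,4]>60:
            p=P[l==i]; r=cv2.minAreaRect(p[:,:2].astype(np.float32)); print(n,"dark",st[i,4],np.round(ce[i]),np.round(r[0],1),np.round(r[1],1),round(r[2],1),np.round(np.percentile(p[:,2],[5,50,95]),1))
c=cv2.resize(C["im"][265:475,245:455],None,fx=2.8,fy=2.8,interpolation=cv2.INTER_CUBIC);cv2.imwrite("pics/crop1.png",c)
E
```

```text
side grey [ 325  153  100   99 3695] [374. 202.] [ 506.  -232.7] [ 86.9 354.6] 12.9 [51.3 54.9 64.9]
side grey [233 156  24  17 231] [245. 164.] [ 830.1 -122.5] [48.6 39.2] 14.8 [50.  61.5 74. ]
side grey [236 250  38  22 251] [253. 262.] [561.9  95. ] [73.  56.6] 49.7 [51.  54.1 57.2]
side grey [ 38 270  42  26 444] [ 61. 286.] [776.9 386.4] [68.9 31.3] 73.1 [49.4 61.7 73.7]
side grey [208 272  38  27 302] [227. 289.] [548.4 176. ] [68.2 58. ] 61.9 [50.6 54.1 57. ]
side grey [133 281  29  21 380] [147. 291.] [652.2 283.6] [51.1 50.8] 1.4 [48.3 49.8 51.7]
side grey [169 301  52  30 366] [195. 316.] [549.2 255. ] [73.1 66.5] 3.6 [51.  54.  57.3]
side grey [140 328  33  26 288] [156. 344.] [537.1 343.2] [54.4 45.2] 63.7 [51.2 54.4 57.3]
side dark 525 [253. 242.] [565.1  91.9] [50.8 58.6] 75.6 [ 93.8 108.8 115.6]
side dark 556 [222. 268.] [551.6 179.4] [53.  46.3] 50.3 [ 94.4 108.9 111.7]
side dark 783 [191. 295.] [544.9 257.9] [52.4 51.2] 7.2 [ 93.8 109.4 116.1]
side dark 568 [151. 320.] [539.7 340.2] [39.5 39. ] 82.9 [ 93.8 118.5 121.6]
scene grey [ 269  192   53   46 1065] [289. 215.
[... 223 characters left out ...]
6 [50.7 54.3 57.4]
scene grey [302 330  40  29 409] [321. 347.] [558.6 181.9] [53.5 70. ] 64.0 [50.9 54.4 57.6]
scene grey [321 366  53  37 508] [343. 385.] [547.9 254.7] [71.4 65.4] 3.8 [51.3 54.4 58. ]
scene grey [282 405  31  32 626] [297. 421.] [655.4 283.7] [50.4 50.2] 13.5 [48.3 49.9 52.4]
scene grey [356 407  35  31 377] [372. 426.] [547.9 344.7] [43.7 55. ] 43.6 [51.  54.5 57.9]
scene dark 563 [295. 295.] [567.8  92.1] [52.2 57.1] 20.6 [ 94.9 109.5 113.3]
scene dark 640 [321. 332.] [558.2 177.3] [51.8 53.1] 42.0 [ 96.8 109.6 113. ]
scene dark 900 [349. 369.] [546.9 257.7] [51.1 50.5] 7.5 [ 97.7 109.8 113.1]
scene dark 503 [377. 411.] [543.1 340.5] [39.5 38.7] 42.1 [102.8 119.4 122.5]
```

View pics/crop1.png

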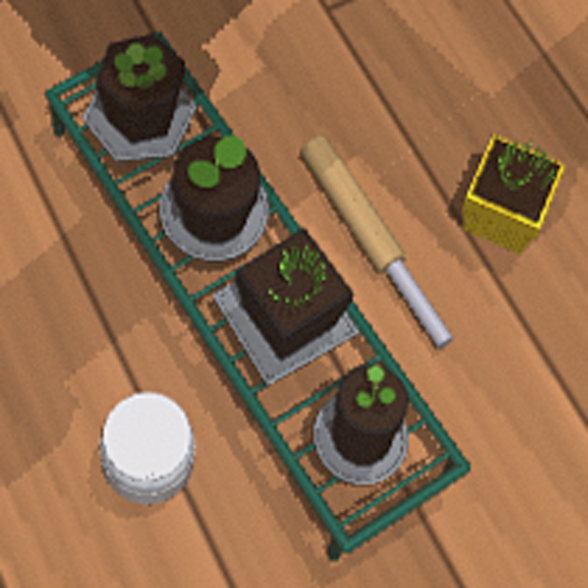

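The crop confirms the choice. The four black pots stand on grey saucers in the green rack, and the yellow pot at crop (515,195) stays where it is. I move over the row with the wrist camera to refine the positions.

Emit:
{"name": "send_rows", "arguments": {"steps": [[[-3.1,1.0,-1.4,0,1],[-3.1,1.0,-1.4,0,1],[-3.1,1.0,-1.4,0,1],[-3.1,1.0,-1.4,0,1],[-3.1,1.0,-1.4,0,1],[-3.1,1.0,-1.4,0,1],[-3.1,1.0,-1.4,0,1],[0,0,0,-0.105,1],[0,0,0,0,1]]]}}

```text
clock: 0.9
position: [550.6, 225.4, 326.9]
ee_rot: [0.742, -0.67, -0.005, 0.005]
contact_force: [-0.3, -0.9, -0.2]
gripper_width: 85.5
```

```bash
cat >> h.py <<'E'
def pose():
    s=arm.read_state();Rm=R.from_quat(s["ee_rot"]).as_matrix();y=-Rm[:,1]
    return np.array(s["position"]),np.arctan2(y[1],y[0]),Rm,s
def go(x,y,z,yaw=None):
    p,a,Rm,s=pose()
    if yaw is not None: print("turn",round(a-np.radians(yaw),3))
    d=Rm.T@(np.array([x,y,z])-p)/10
    print("cm",np.round(d,2),"pos",np.round(p,1),"yaw",round(np.degrees(a),2),"w",round(s["gripper_width"],1),"t",round(s["clock"],2),"F",np.round(s["contact_force"],1))
def pots(name,zlo=100,zhi=126):
    im,d,P,K,M=grab(name);mx=im.max(2)
    m=np.isfinite(P[...,0])&(P[...,2]>zlo)&(P[...,2]<zhi)&(P[...,0]>300)
    k,l,st,ce=cv2.connectedComponentsWithStats(m.astype(np.uint8))
    for i in range(1,k):
        if st[i,4]>200:
            p=P[l==i];z=np.median(p[:,2])
            q=p[np.abs(p[:,2]-z)<4]
            h=cv2.convexHull(q[:,:2].astype(np.float32));r=cv2.minAreaRect(h);c=cv2.minEnclosingCircle(h);
            print(name,np.round(ce[i]),"rect",np.round(r[0],1),np.round(r[1],1),round(r[2],1),"circ",np.round(c[0],1),round(c[1],1),"z",round(z,1))
    return im,d,P,K,M
E
python3 - <<'E'
from h import *
go(553,215,330,6)
im,d,P,K,M=pots("wrist");cv2.imwrite("pics/w1.png",im);np.savez("w1.npz",im=im,P=P)
E
```

```text
turn -0.002
cm [ 1.05 -0.13 -0.31] pos [550.6 225.4 326.9] yaw 5.88 w 85.5 t 0.9 F [-0.3 -0.9 -0.2]
wrist [313.  30.] rect [567.2  94. ] [50.3 51.4] 18.3 circ [568.3  91.3] 28.7 z 109.4
wrist [316. 136.] rect [557.3 176.4] [53.  52.8] 7.8 circ [557.3 176.3] 26.9 z 109.1
wrist [318. 225.] rect [546.9 257.4] [50.1 50.5] 7.2 circ [547.  257.2] 34.6 z 109.0
wrist [ 59. 313.] rect [793.6 374.4] [49.4 65.2] 41.3 circ [799.2 379.4] 32.7 z 113.3
wrist [314. 307.] rect [543.  339.8] [39.5 39.1] 18.1 circ [542.7 340.1] 20.1 z 118.4
```

View pics/w1.png

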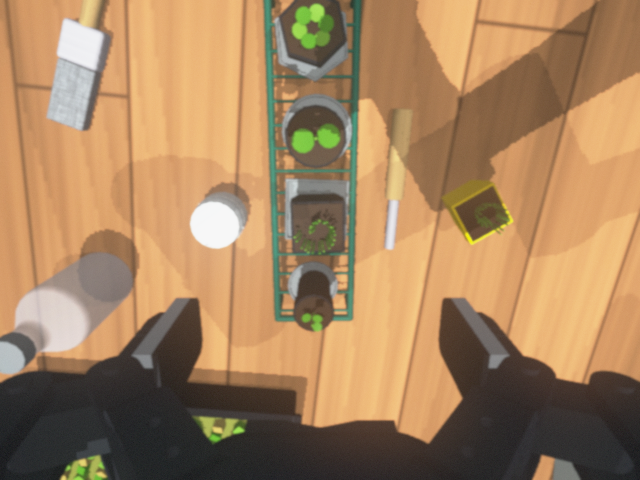

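The wrist view shows the row from hex (313,30) to slim (314,307), and all cameras agree. I take slim first.

Emit:
{"name": "send_rows", "arguments": {"steps": [[[-3.8,0,0.8,0,1],[-3.8,0,0.8,0,1],[-3.8,0,0.8,0,1],[0,0,3.5,0,1],[0,0,3.5,0,1],[0,0,3.5,0,1],[0,0,0,0,1]]]}}

```text
clock: 1.53
position: [540.8, 337.4, 192.5]
ee_rot: [0.732, -0.682, -0.004, 0.004]
contact_force: [-0.4, -1.8, -2.0]
gripper_width: 85.7
```

```bash
python3 - <<'E'
from h import *
go(543,340,89,6)
E
```

```text
turn -0.034
cm [-0.24 -0.36 10.35] pos [540.8 337.4 192.5] yaw 4.03 w 85.7 t 1.53 F [-0.4 -1.8 -2. ]
```

Emit:
{"name": "send_rows", "arguments": {"steps": [[[-0.2,-0.3,0.5,-0.034,1],[0,0,3.0,0,1],[0,0,3.0,0,1],[0,0,2.0,0,1],[0,0,0.5,0,1],[0,0,0,0,1]]]}}

```text
clock: 2.03
position: [549.0, 335.2, 105.3]
ee_rot: [0.738, -0.674, -0.001, 0.003]
contact_force: [-0.2, -0.1, 0.2]
gripper_width: 85.7
```

```bash
python3 - <<'E'
from h import *
go(543,340,89,6)
E
```

```text
turn -0.014
cm [-0.53  0.54  1.63] pos [549.  335.2 105.3] yaw 5.17 w 85.7 t 2.03 F [-0.2 -0.1  0.2]
```

Emit:
{"name": "send_rows", "arguments": {"steps": [[[-0.5,0.5,0.2,-0.014,1],[0,0,0.7,0,1],[0,0,0.7,0,1],[0,0,0,0,1],[0,0,0,0,1]]]}}

```text
clock: 2.45
position: [546.9, 341.7, 95.3]
ee_rot: [0.743, -0.67, -0.0, -0.003]
contact_force: [0.6, -0.2, 0.9]
gripper_width: 85.4
```

```bash
python3 - <<'E'
from h import *
go(543,340,89,6)
E
```

```text
turn -0.001
cm [0.13 0.41 0.63] pos [546.9 341.7  95.3] yaw 5.92 w 85.4 t 2.45 F [ 0.6 -0.2  0.9]
```

Emit:
{"name": "send_rows", "arguments": {"steps": [[[0.1,0.4,0.6,0,1],[0,0.1,0.1,0,1]]]}}

```text
clock: 2.62
position: [542.3, 340.7, 89.0]
ee_rot: [0.743, -0.67, -0.0, -0.004]
contact_force: [0.1, 0.5, -0.9]
gripper_width: 85.4
```

```bash
python3 - <<'E'
from h import *
go(543,340,89,6)
E
```

```text
turn -0.001
cm [ 0.08 -0.06  0.  ] pos [542.3 340.7  89. ] yaw 5.92 w 85.4 t 2.62 F [ 0.1  0.5 -0.9]
```

Emit:
{"name": "send_rows", "arguments": {"steps": [[[0,0,0,0,0],[0,0,0,0,0],[0,0,0,0,0],[0,0,0,0,0],[0,0,0,0,0],[0,0,0,0,0],[0,0,0,0,0],[0,0,0,0,0]]]}}

```text
clock: 3.28
position: [542.1, 340.8, 89.5]
ee_rot: [0.743, -0.669, -0.0, -0.004]
contact_force: [0.0, 0.9, 0.5]
gripper_width: 38.5
```

```bash
python3 - <<'E'
from h import *
go(543,340,89,6)
E
```

```text
turn -0.001
cm [ 0.09 -0.08  0.05] pos [542.1 340.8  89.5] yaw 5.95 w 38.5 t 3.28 F [0.  0.9 0.5]
```

Emit:
{"name": "send_rows", "arguments": {"steps": [[[0,0,-1.0,0,0],[0,0,-2.5,0,0],[0,0,-3.5,0,0],[0,0,-3.5,0,0],[0.5,0,-2.0,0,0],[2,0,0,0,0],[3.5,0,0,0,0],[3.5,0,0,0,0],[3.5,0,0,0,0],[3.5,0,0,0,0]]]}}

```text
clock: 4.12
position: [558.9, 176.4, 224.8]
ee_rot: [0.746, -0.665, 0.001, -0.006]
contact_force: [0.1, -0.0, -0.8]
gripper_width: 38.7
```

```bash
python3 - <<'E'
from h import *
go(534,-355,205,12.9)
E
```

```text
turn -0.111
cm [52.52  8.57  1.59] pos [558.9 176.4 224.8] yaw 6.57 w 38.7 t 4.12 F [ 0.1 -0.  -0.8]
```

Emit:
{"name": "send_rows", "arguments": {"steps": [[[3.8,0.3,0,0,0],[3.8,0.6,0,0,0],[3.8,0.6,0,0,0],[3.8,0.6,0.1,0,0],[3.8,0.6,0.1,0,0],[3.8,0.6,0.1,0,0],[3.8,0.6,0.1,0,0],[3.8,0.6,0,0,0],[3.0,0.6,0,-0.05,0],[2,0.3,0,-0.05,0]]]}}

```text
clock: 4.95
position: [543.5, -200.6, 226.3]
ee_rot: [0.78, -0.626, 0.004, -0.009]
contact_force: [-0.3, 0.8, -0.3]
gripper_width: 38.4
```

```bash
python3 - <<'E'
from h import *
go(534,-355,205,12.9)
im,d,P,K,M=grab("wrist");cv2.imwrite("pics/w2.png",im)
E
```

```text
turn -0.007
cm [14.88  4.31  1.98] pos [ 543.5 -200.6  226.3] yaw 12.52 w 38.4 t 4.95 F [-0.3  0.8 -0.3]
```

View pics/w2.png

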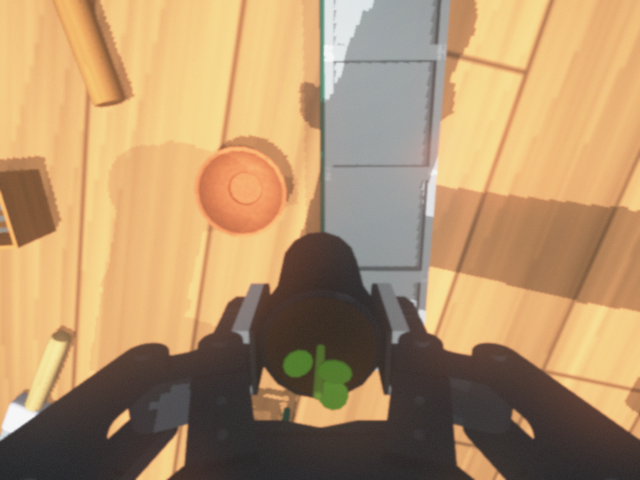

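The pot hangs straight in the grip, and the tray is visible at (380,130). I continue to the rightmost cell.

Emit:
{"name": "send_rows", "arguments": {"steps": [[[3.2,0.9,0.2,0,0],[3.2,0.9,0.2,0,0],[3.2,0.9,0.2,0,0],[3.0,0.9,0.2,0,0],[1.5,0.5,0.2,-0.007,0],[0,0,0,0,0]]]}}

```text
clock: 5.5
position: [533.4, -356.9, 218.3]
ee_rot: [0.782, -0.624, 0.006, -0.009]
contact_force: [-0.3, -0.3, -0.7]
gripper_width: 38.4
```

```bash
python3 - <<'E'
from h import *
go(534,-355,190,12.9)
im,d,P,K,M=grab("wrist")
mx=im.max(2).astype(int);mn=im.min(2)
for nm,lo,hi in(("floor+wall",51,67),("wall",61,68)):
    m=np.isfinite(P[...,0])&(P[...,2]>lo)&(P[...,2]<hi)&(mx-mn<40)&(mx>50)
    k,l,st,ce=cv2.connectedComponentsWithStats(m.astype(np.uint8));i=1+np.argmax(st[1:,4])
    r=cv2.minAreaRect(P[l==i][:,:2].astype(np.float32));print(nm,st[i],r,cv2.boxPoints(r).round(1).tolist())
# side view while arm is here: tray
im,d,P,K,M=grab("scene");cv2.imwrite("pics/s2.png",im)
mx=im.max(2).astype(int);mn=im.min(2)
m=np.isfinite(P[...,0])&(P[...,2]>51)&(P[...,2]<67)&(mx-mn<30)&(mx>50)&(P[...,1]<30)
k,l,st,ce=cv2.connectedComponentsWithStats(m.astype(np.uint8));i=1+np.argmax(st[1:,4])
r=cv2.minAreaRect(P[l==i][:,:2].astype(np.float32));print("scene",st[i],r,cv2.boxPoints(r).round(1).tolist())
E
```

```text
turn -0.002
cm [-0.17 -0.03  2.83] pos [ 533.4 -356.9  218.3] yaw 12.81 w 38.4 t 5.5 F [-0.3 -0.3 -0.7]
floor+wall [  265   139   116   156 12531] ((533.8217163085938, -346.9324951171875), (84.30167388916016, 121.32246398925781), 12.754639625549316) [[479.29998779296875, -297.1000061035156], [506.1000061035156, -415.3999938964844], [588.2999877929688, -396.79998779296875], [561.5, -278.5]]
wall [ 265  140  116  155 3996] ((533.7158203125, -346.94952392578125), (84.24327850341797, 121.16256713867188), 12.856090545654297) [[479.20001220703125, -297.29998779296875], [506.1000061035156, -415.3999938964844], [588.2999877929688, -396.6000061035156], [561.2999877929688, -278.5]]
scene [ 195  116  128  121 4982] ((508.04876708984375, -233.76150512695312), (87.43856048583984, 356.21893310546875), 12.776335716247559) [[426.0, -69.69999694824219], [504.79998779296875, -417.1000061035156], [590.0999755859375, -397.79998779296875], [511.29998779296875, -50.400001525878906]]
```

Emit:
{"name": "send_rows", "arguments": {"steps": [[[0,-0.2,2.0,0,0],[0,0,3.0,0,0],[0,0,3.0,0,0],[0,0,2.5,0,0],[0,0,0.5,0,0],[0,0,0,0,0]]]}}

```text
clock: 6.1
position: [543.1, -347.1, 112.5]
ee_rot: [0.784, -0.62, 0.012, -0.011]
contact_force: [0.5, -0.3, -0.2]
gripper_width: 38.4
```

```bash
cat >> h.py <<'E'
def tilt():
    p,a,Rm,s=pose();print("tilt",np.round(Rm[:2,2],3),"j",np.round(s["joints"],2))
E
python3 - <<'E'
from h import *
go(535,-356,90,12.8);tilt()
E
```

```text
turn 0.01
cm [0.67 1.07 2.22] pos [ 543.1 -347.1  112.5] yaw 13.35 w 38.4 t 6.1 F [ 0.5 -0.3 -0.2]
tilt [0.032 0.003] j [-0.32  0.5  -0.11 -0.02 -0.93  0.57]
```

Emit:
{"name": "send_rows", "arguments": {"steps": [[[0.4,0.6,0.5,0,0],[0.3,0.5,0.7,0,0],[0,0,0.5,0,0],[0,0,0,0,0]]]}}

```text
clock: 6.43
position: [536.9, -356.3, 99.3]
ee_rot: [0.786, -0.619, 0.016, -0.012]
contact_force: [-0.7, -0.6, -0.8]
gripper_width: 38.3
```

```bash
python3 - <<'E'
from h import *
go(535,-356,90,12.8);tilt()
E
```

```text
turn 0.014
cm [-0.08  0.22  0.93] pos [ 536.9 -356.3   99.3] yaw 13.58 w 38.3 t 6.43 F [-0.7 -0.6 -0.8]
tilt [ 0.039 -0.   ] j [-0.34  0.52 -0.13 -0.02 -0.89  0.59]
```

Emit:
{"name": "send_rows", "arguments": {"steps": [[[0,0.2,0.5,-0.01,0],[0,0,0.4,0,0],[0,0,0.1,0,0]]]}}

```text
clock: 6.68
position: [536.2, -357.9, 90.9]
ee_rot: [0.789, -0.614, 0.018, -0.012]
contact_force: [1.4, 0.3, -1.3]
gripper_width: 38.5
```

```bash
python3 - <<'E'
from h import *
go(535,-356,90,12.8);tilt()
E
```

```text
turn 0.024
cm [-0.22  0.07  0.08] pos [ 536.2 -357.9   90.9] yaw 14.17 w 38.5 t 6.68 F [ 1.4  0.3 -1.3]
tilt [ 0.044 -0.002] j [-0.34  0.52 -0.14 -0.02 -0.87  0.6 ]
```

Emit:
{"name": "send_rows", "arguments": {"steps": [[[-0.1,0,0.15,0,0],[0,0,0,0,0.6],[0,0,0,0,0.8],[0,0,0,0,1],[0,0,0,0,1],[0,0,0,0,1],[0,0,0,0,1]]]}}

```text
clock: 7.27
position: [537.2, -357.6, 90.7]
ee_rot: [0.789, -0.614, 0.02, -0.012]
contact_force: [0.1, -0.1, 0.4]
gripper_width: 85.1
```

```bash
python3 - <<'E'
from h import *
go(535,-356,90,12.8);tilt()
E
```

```text
turn 0.025
cm [-0.21  0.17  0.06] pos [ 537.2 -357.6   90.7] yaw 14.22 w 85.1 t 7.27 F [ 0.1 -0.1  0.4]
tilt [ 0.046 -0.004] j [-0.34  0.52 -0.14 -0.02 -0.86  0.6 ]
```

Emit:
{"name": "send_rows", "arguments": {"steps": [[[0,0,-1.5,0,1],[0,0,-3,0,1],[0,0,-3.5,0,1],[0,0,-3.5,0,1],[0,0,-2.0,0.06,1],[-2,0,0,0.06,1],[-3.8,0,0,0,1],[-3.8,0,0,0,1],[-3.8,0,0,0,1],[-3.8,0,0,0,1]]]}}

```text
clock: 8.1
position: [508.7, -187.4, 229.1]
ee_rot: [0.745, -0.667, 0.019, -0.014]
contact_force: [0.2, 0.4, 0.1]
gripper_width: 85.5
```

```bash
python3 - <<'E'
from h import *
go(547,257,210,7.2);tilt()
im,d,P,K,M=pots("side",90,124);cv2.imwrite("pics/s3.png",im)
E
```

```text
turn -0.016
cm [-43.77  -8.58   1.86] pos [ 508.7 -187.4  229.1] yaw 6.29 w 85.5 t 8.1 F [0.2 0.4 0.1]
tilt [ 0.046 -0.005] j [-0.05  0.22 -0.23  0.   -1.07  0.16]
side [492.  12.] rect [  842.3 -1344.2] [ 26.2 113.9] 79.8 circ [  843.7 -1336.6] 57.2 z 106.5
side [130.  81.] rect [1317.2 -238.1] [947.5  17.9] 89.8 circ [1321.3 -238.1] 473.8 z 107.1
side [619.  46.] rect [  391.  -1344.7] [129.6  19.3] 3.2 circ [  390.9 -1344.1] 65.2 z 106.7
side [402. 152.] rect [ 534.4 -355.6] [38.1 35.7] 38.2 circ [ 535.6 -356.5] 20.7 z 114.3
side [253. 241.] rect [564.9  92. ] [55.2 53.3] 52.1 circ [565.4  91.4] 29.6 z 109.4
side [ 52. 265.] rect [786.8 382.4] [67.7 49.9] 75.1 circ [795.3 380.7] 34.5 z 109.5
side [222. 268.] rect [553.9 177. ] [52.7 51.5] 81.1 circ [554.7 175.9] 28.4 z 109.1
side [190. 294.] rect [544.9 257.4] [52.7 50.8] 8.1 circ [543.7 257.7] 34.0 z 109.6
```

Slim stands at (535,−356), which is the cell centre. Next is square.

Emit:
{"name": "send_rows", "arguments": {"steps": [[[-3.8,-0.5,0,0,1],[-4.0,-0.8,0,0,1],[-4.0,-0.8,0,0,1],[-4.0,-0.8,0,0,1],[-4.0,-0.8,0,0,1],[-4.0,-0.8,0,0,1],[-4.0,-0.8,0,0,1],[-4.0,-0.8,0,0,1],[-4.0,-0.8,0,-0.016,1],[-3.5,-0.8,0,0,1]]]}}

```text
clock: 8.98
position: [536.1, 224.0, 233.6]
ee_rot: [0.75, -0.66, 0.02, -0.017]
contact_force: [0.1, -1.1, 1.2]
gripper_width: 85.3
```

```bash
python3 - <<'E'
from h import *
go(547,257,180,7.2);tilt()
E
```

```text
turn 0.002
cm [-3.17 -1.22  5.41] pos [536.1 224.  233.6] yaw 7.31 w 85.3 t 8.98 F [ 0.1 -1.1  1.2]
tilt [ 0.052 -0.001] j [ 0.69  0.28 -0.15  0.04 -1.1  -0.58]
```

Emit:
{"name": "send_rows", "arguments": {"steps": [[[-2.0,-0.8,1.0,0,1],[-1.0,-0.4,2.0,0,1],[0,0,3.5,0,1],[0,0,3.5,0,1],[0,0,1.5,0,1],[0,0,0,0,1]]]}}

```text
clock: 9.48
position: [553.1, 269.3, 117.6]
ee_rot: [0.755, -0.655, 0.021, -0.023]
contact_force: [0.2, 0.1, -0.2]
gripper_width: 85.1
```

```bash
python3 - <<'E'
from h import *
go(547,257,79,7.2);tilt()
E
```

```text
turn 0.015
cm [1.13 1.01 3.81] pos [553.1 269.3 117.6] yaw 8.05 w 85.1 t 9.48 F [ 0.2  0.1 -0.2]
tilt [0.061 0.007] j [ 0.73  0.44 -0.23  0.05 -0.85 -0.62]
```

Tool tilt has drifted to 0.06 rad, so I test whether an ascent reverses it.

Emit:
{"name": "send_rows", "arguments": {"steps": [[[0,0,-4,0,1],[0,0,-4,0,1],[0,0,-4,0,1],[0,0,-4,0,1],[0,0,-4,0,1],[0,0,-4,0,1],[0,0,0,0,1]]]}}

```text
clock: 10.07
position: [537.8, 265.2, 367.7]
ee_rot: [0.754, -0.656, 0.022, -0.019]
contact_force: [-0.2, -0.1, 1.5]
gripper_width: 85.5
```

```bash
python3 - <<'E'
from h import *
go(547,257,180,7.2);tilt()
E
```

```text
turn 0.014
cm [ 0.79  0.28 18.79] pos [537.8 265.2 367.7] yaw 7.99 w 85.5 t 10.07 F [-0.2 -0.1  1.5]
tilt [0.058 0.   ] j [ 0.75  0.25  0.14  0.04 -1.41 -0.61]
```

Emit:
{"name": "send_rows", "arguments": {"steps": [[[0,-4,0,0,1],[0,-4,0,0,1],[0,-4,0,0,1],[0,-4,0,0,1],[0,0,0,0,1]]]}}

```text
clock: 10.48
position: [694.7, 285.4, 385.6]
ee_rot: [0.755, -0.655, 0.023, -0.025]
contact_force: [-0.3, 0.8, -5.1]
gripper_width: 85.6
```

```bash
python3 - <<'E'
from h import *
go(547,257,180,7.2);tilt()
E
```

```text
turn 0.017
cm [ 0.67 16.37 19.51] pos [694.7 285.4 385.6] yaw 8.18 w 85.6 t 10.48 F [-0.3  0.8 -5.1]
tilt [0.066 0.008] j [ 0.62  0.55  0.63  0.03 -1.59 -0.47]
```

Emit:
{"name": "send_rows", "arguments": {"steps": [[[0,4,0,0,1],[0,4,0,0,1],[0,4,0,0,1],[0,4,0,0,1],[0,0,0,0,1]]]}}

```text
clock: 10.9
position: [535.9, 260.3, 360.2]
ee_rot: [0.753, -0.658, 0.021, -0.015]
contact_force: [-0.1, -0.1, -0.4]
gripper_width: 85.6
```

```bash
python3 - <<'E'
from h import *
go(547,257,180,7.2);tilt()
E
```

```text
turn 0.01
cm [ 0.28 -0.16 18.06] pos [535.9 260.3 360.2] yaw 7.74 w 85.6 t 10.9 F [-0.1 -0.1 -0.4]
tilt [ 0.051 -0.004] j [ 0.74  0.25  0.12  0.04 -1.4  -0.61]
```

Outward motion adds about +0.008 and inward motion about −0.015. I run several out-and-in cycles to remove the tilt, checking the position between them.

Emit:
{"name": "send_rows", "arguments": {"steps": [[[0,-2,0,0,1],[0,-2,0,0,1],[0,-2,0,0,1],[0,-2,0,0,1],[0,-2,0,0,1],[0,-2,0,0,1],[0,-2,0,0,1],[0,-1.5,0,0,1],[0,-1,0,0,1],[0,0,0,0,1]]]}}

```text
clock: 11.73
position: [697.7, 278.9, 383.9]
ee_rot: [0.754, -0.656, 0.022, -0.023]
contact_force: [-0.6, 0.1, -0.5]
gripper_width: 85.3
```

```bash
python3 - <<'E'
from h import *
go(547,257,180,7.2);tilt()
E
```

```text
turn 0.013
cm [1.000e-02 1.650e+01 1.937e+01] pos [697.7 278.9 383.9] yaw 7.96 w 85.3 t 11.73 F [-0.6  0.1 -0.5]
tilt [0.064 0.005] j [ 0.61  0.55  0.63  0.03 -1.6  -0.47]
```

Emit:
{"name": "send_rows", "arguments": {"steps": [[[0,4.1,0,0,1],[0,4.1,0,0,1],[0,4.1,0,0,1],[0,4.1,0,0,1],[0,0,0,0,1]]]}}

```text
clock: 12.15
position: [530.6, 253.6, 360.0]
ee_rot: [0.753, -0.658, 0.02, -0.014]
contact_force: [0.1, -0.5, 0.4]
gripper_width: 85.3
```

```bash
python3 - <<'E'
from h import *
go(547,257,180,7.2);tilt()
E
```

```text
turn 0.009
cm [-0.34 -0.82 18.05] pos [530.6 253.6 360. ] yaw 7.72 w 85.3 t 12.15 F [ 0.1 -0.5  0.4]
tilt [ 0.048 -0.006] j [ 0.74  0.24  0.1   0.04 -1.4  -0.61]
```

Emit:
{"name": "send_rows", "arguments": {"steps": [[[0,-4,0,0,1],[0,-4,0,0,1],[0,-4,0,0,1],[0,-4,0,0,1],[0,4.1,0,0,1],[0,4.1,0,0,1],[0,4.1,0,0,1],[0,4.1,0,0,1],[0,0,0,0,1]]]}}

```text
clock: 12.9
position: [537.6, 263.3, 317.2]
ee_rot: [0.754, -0.656, 0.014, 0.016]
contact_force: [0.5, 1.1, 0.1]
gripper_width: 85.5
```

```bash
python3 - <<'E'
from h import *
go(547,257,180,7.2);tilt()
E
```

```text
turn 0.012
cm [ 0.18 -0.92 13.73] pos [537.6 263.3 317.2] yaw 7.91 w 85.5 t 12.9 F [0.5 1.1 0.1]
tilt [ 0.001 -0.042] j [ 0.74  0.3   0.09  0.03 -1.38 -0.61]
```

The tilt in x is now about 0, leaving −0.04 along the row, which does no harm for the jaws. I descend to square.

Emit:
{"name": "send_rows", "arguments": {"steps": [[[0,0,2,0,1],[0.2,-0.4,3.5,0,1],[0,-0.4,3.5,0,1],[0,0,3.5,0,1],[0,0,3.5,0.01,1],[0,0,2,0,1],[0,0,0,0,1]]]}}

```text
clock: 13.48
position: [540.9, 253.6, 141.4]
ee_rot: [0.752, -0.658, 0.016, 0.007]
contact_force: [-0.6, -0.3, -0.4]
gripper_width: 85.4
```

```bash
python3 - <<'E'
from h import *
go(547,257,79,7.2);tilt()
E
```

```text
turn 0.008
cm [-0.46 -0.59  6.24] pos [540.9 253.6 141.4] yaw 7.63 w 85.4 t 13.48 F [-0.6 -0.3 -0.4]
tilt [ 0.014 -0.032] j [ 0.73  0.42 -0.2   0.04 -0.97 -0.62]
```

Emit:
{"name": "send_rows", "arguments": {"steps": [[[-0.3,-0.5,1,0.008,1],[-0.2,0,2.0,0,1],[0,0,1.8,0,1],[0,0,0.3,0,1],[0,0,0,0,1]]]}}

```text
clock: 13.9
position: [550.2, 261.2, 97.2]
ee_rot: [0.75, -0.661, 0.018, -0.0]
contact_force: [0.6, -0.3, 1.0]
gripper_width: 85.5
```

```bash
python3 - <<'E'
from h import *
go(547,257,79,7.2);tilt()
E
```

```text
turn 0.001
cm [0.32 0.42 1.82] pos [550.2 261.2  97.2] yaw 7.23 w 85.5 t 13.9 F [ 0.6 -0.3  1. ]
tilt [ 0.028 -0.024] j [ 0.73  0.47 -0.23  0.05 -0.86 -0.63]
```

Emit:
{"name": "send_rows", "arguments": {"steps": [[[0.2,0.2,0.8,0,1],[0.2,0.2,0.8,0,1],[0,0.1,0.1,0,1],[0,0,0,0,1]]]}}

```text
clock: 14.23
position: [548.6, 257.9, 84.0]
ee_rot: [0.75, -0.661, 0.019, -0.005]
contact_force: [-0.9, -0.1, 0.3]
gripper_width: 85.6
```

```bash
python3 - <<'E'
from h import *
go(547,257,79,7.2);tilt()
E
```

```text
turn 0.001
cm [0.05 0.19 0.5 ] pos [548.6 257.9  84. ] yaw 7.26 w 85.6 t 14.23 F [-0.9 -0.1  0.3]
tilt [ 0.036 -0.018] j [ 0.72  0.48 -0.26  0.05 -0.81 -0.63]
```

Emit:
{"name": "send_rows", "arguments": {"steps": [[[0,0.2,0.4,0,1],[0,0,0,0,0],[0,0,0,0,0],[0,0,0,0,0],[0,0,0,0,0],[0,0,0,0,0],[0,0,0,0,0],[0,0,0,0,0],[0,0,0,0,0]]]}}

```text
clock: 14.98
position: [547.4, 258.2, 81.4]
ee_rot: [0.75, -0.661, 0.02, -0.007]
contact_force: [0.6, -1.3, 0.5]
gripper_width: 49.1
```

```bash
python3 - <<'E'
from h import *
go(517,-274,210,12.8);tilt()
E
```

```text
turn -0.096
cm [ 52.67   9.28 -12.12] pos [547.4 258.2  81.4] yaw 7.27 w 49.1 t 14.98 F [ 0.6 -1.3  0.5]
tilt [ 0.038 -0.016] j [ 0.73  0.48 -0.27  0.05 -0.8  -0.64]
```

Emit:
{"name": "send_rows", "arguments": {"steps": [[[0,0,-1.0,0,0],[0,0,-2.5,0,0],[0,0,-3.5,0,0],[0,0,-3.5,0,0],[0,0,-2.5,0,0],[2,0.3,0,0,0],[3.8,0.6,0,0,0],[3.8,0.6,0,0,0],[3.8,0.6,0,0,0],[3.8,0.6,0,0,0]]]}}

```text
clock: 15.82
position: [536.6, 86.8, 224.0]
ee_rot: [0.754, -0.657, 0.02, -0.007]
contact_force: [1.3, -0.1, -1.7]
gripper_width: 48.9
```

Emit:
{"name": "send_rows", "arguments": {"steps": [[[3.8,0.6,0,0,0],[3.8,0.7,0,0,0],[3.8,0.7,0,0,0],[3.8,0.7,0,0,0],[3.8,0.7,0,0,0],[3.8,0.7,0,-0.03,0],[3.0,0.6,0,-0.03,0],[2,0.3,0,-0.03,0],[1,0,0,0,0],[0,0,0,0,0]]]}}

```text
clock: 16.65
position: [522.7, -225.2, 234.8]
ee_rot: [0.782, -0.623, 0.021, -0.008]
contact_force: [-0.5, 0.2, -1.6]
gripper_width: 49.1
```

```bash
python3 - <<'E'
from h import *
go(517,-274,180,12.8);tilt()
E
```

```text
turn 0.002
cm [4.5  1.86 5.52] pos [ 522.7 -225.2  234.8] yaw 12.92 w 49.1 t 16.65 F [-0.5  0.2 -1.6]
tilt [ 0.043 -0.015] j [-0.12  0.26 -0.16  0.01 -1.1   0.34]
```

Emit:
{"name": "send_rows", "arguments": {"steps": [[[2.3,1.0,0,0,0],[2.2,1.0,0.5,0,0],[0,0.3,2.5,0,0],[0,0.2,3.5,0,0],[0,0.2,3.5,0,0],[0,0,2.5,0,0],[0,0,0,0,0]]]}}

```text
clock: 17.23
position: [515.2, -274.9, 111.2]
ee_rot: [0.782, -0.623, 0.026, -0.01]
contact_force: [-1.7, 0.4, -2.4]
gripper_width: 49.6
```

```bash
python3 - <<'E'
from h import *
go(517,-274,82,12.8);tilt()
E
```

```text
turn 0.002
cm [-0.12 -0.06  2.93] pos [ 515.2 -274.9  111.2] yaw 12.93 w 49.6 t 17.23 F [-1.7  0.4 -2.4]
tilt [ 0.053 -0.016] j [-0.21  0.4  -0.3   0.01 -0.81  0.43]
```

Emit:
{"name": "send_rows", "arguments": {"steps": [[[0,0.2,0.7,0,0],[0,0.2,1.0,0,0],[0,0.1,0.5,0,0],[0,0,0,0,0]]]}}

```text
clock: 17.57
position: [513.9, -274.6, 90.9]
ee_rot: [0.783, -0.622, 0.028, -0.011]
contact_force: [-0.3, 0.2, -1.4]
gripper_width: 49.2
```

```bash
python3 - <<'E'
from h import *
go(517,-274,82,12.8);tilt()
E
```

```text
turn 0.006
cm [-0.01 -0.27  0.9 ] pos [ 513.9 -274.6   90.9] yaw 13.15 w 49.2 t 17.57 F [-0.3  0.2 -1.4]
tilt [ 0.057 -0.017] j [-0.21  0.43 -0.33  0.01 -0.76  0.43]
```

Emit:
{"name": "send_rows", "arguments": {"steps": [[[0,-0.1,0.6,0,0],[0,0,0.3,0,0],[0,0,0.1,0,0]]]}}

```text
clock: 17.82
position: [517.8, -274.8, 83.3]
ee_rot: [0.783, -0.621, 0.031, -0.012]
contact_force: [0.1, -0.4, -1.3]
gripper_width: 49.0
```

```bash
python3 - <<'E'
from h import *
go(517,-274,82,12.8);tilt()
E
```

```text
turn 0.007
cm [-0.1   0.06  0.12] pos [ 517.8 -274.8   83.3] yaw 13.21 w 49.0 t 17.82 F [ 0.1 -0.4 -1.3]
tilt [ 0.063 -0.019] j [-0.21  0.44 -0.33  0.01 -0.74  0.43]
```

Emit:
{"name": "send_rows", "arguments": {"steps": [[[0,0,0.15,0,0],[0,0,0,0,0.6],[0,0,0,0,0.8],[0,0,0,0,1],[0,0,0,0,1],[0,0,0,0,1],[0,0,0,0,1]]]}}

```text
clock: 18.4
position: [520.1, -275.9, 84.5]
ee_rot: [0.783, -0.621, 0.034, -0.013]
contact_force: [-0.2, -0.1, -0.2]
gripper_width: 85.5
```

Emit:
{"name": "send_rows", "arguments": {"steps": [[[0,0,-1.5,0,1],[0,0,-3,0,1],[0,0,-3.5,0,1],[0,0,-3.5,0,1],[0,0,-2.5,0.05,1],[-2,0,0,0.05,1],[-3.8,-0.4,0,0,1],[-3.8,-0.4,0,0,1],[-3.8,-0.4,0,0,1],[-3.8,-0.4,0,0,1]]]}}

```text
clock: 19.23
position: [504.2, -101.2, 228.1]
ee_rot: [0.745, -0.666, 0.034, -0.016]
contact_force: [1.3, 0.0, -0.1]
gripper_width: 85.4
```

```bash
python3 - <<'E'
from h import *
go(557,176.4,210,7);tilt()
im,d,P,K,M=pots("side",90,124);cv2.imwrite("pics/s4.png",im)
E
```

```text
turn -0.01
cm [-27.05  -8.22   1.56] pos [ 504.2 -101.2  228.1] yaw 6.45 w 85.4 t 19.23 F [ 1.3  0.  -0.1]
tilt [ 0.072 -0.022] j [ 0.14  0.16 -0.33  0.04 -1.01 -0.04]
side [525.  21.] rect [  723.3 -1346.1] [ 29.8 246.8] 88.6 circ [  723.3 -1343.5] 123.4 z 106.4
side [119.  85.] rect [1318.4 -177.3] [827.3  21. ] 89.7 circ [1316.7 -177.3] 413.7 z 107.3
side [402. 152.] rect [ 536.9 -356.4] [37.6 43.3] 64.0 circ [ 535.4 -355.7] 23.4 z 114.6
side [388. 172.] rect [ 516.6 -274.4] [51.2 56.3] 12.8 circ [ 516.  -274.3] 34.3 z 108.8
side [253. 241.] rect [565.3  92.1] [50.8 58.2] 21.6 circ [564.6  91.7] 29.4 z 109.5
side [ 52. 265.] rect [785.4 383.1] [68.1 47.2] 76.2 circ [794.8 380.8] 34.1 z 109.6
side [222. 268.] rect [553.3 177. ] [52.6 50.6] 73.2 circ [554.2 176.5] 27.6 z 109.0
```

Square stands at (516.5,−274.3), as planned. I reset the tilt with an out–in reversal high up, then go to round.

Emit:
{"name": "send_rows", "arguments": {"steps": [[[-3,0,-3,0,1],[-3,0,-3,0,1],[0,-4,0,0,1],[0,-4,0,0,1],[0,-4,0,0,1],[0,-4,0,0,1],[0,4,0,0,1],[0,4,0,0,1],[0,3,0,0,1],[0,0,0,0,1]]]}}

```text
clock: 20.12
position: [560.3, -19.7, 267.1]
ee_rot: [0.752, -0.659, 0.026, -0.006]
contact_force: [0.4, 0.7, 0.7]
gripper_width: 85.2
```

```bash
python3 - <<'E'
from h import *
go(557,176.4,210,7);tilt()
E
```

```text
turn 0.009
cm [-19.65  -2.     5.18] pos [560.3 -19.7 267.1] yaw 7.54 w 85.2 t 20.12 F [0.4 0.7 0.7]
tilt [ 0.046 -0.025] j [ 0.27  0.23 -0.14  0.04 -1.16 -0.16]
```

Emit:
{"name": "send_rows", "arguments": {"steps": [[[-2,0,-3,0,1],[0,-4.1,-1,0,1],[0,-4.1,0,0,1],[0,-4.1,0,0,1],[0,-4.1,0,0,1],[0,4.1,0,0,1],[0,4.1,0,0,1],[0,4.1,0,0,1],[0,4.1,0,0,1],[0,0,0,0,1]]]}}

```text
clock: 20.95
position: [575.4, 7.0, 263.9]
ee_rot: [0.752, -0.659, 0.009, 0.02]
contact_force: [-0.1, -0.4, 0.1]
gripper_width: 85.7
```

```bash
python3 - <<'E'
from h import *
go(557,176.4,210,7);tilt()
E
```

```text
turn 0.009
cm [-17.23  -0.49   4.7 ] pos [575.4   7.  263.9] yaw 7.54 w 85.7 t 20.95 F [-0.1 -0.4  0.1]
tilt [-0.012 -0.042] j [ 0.31  0.29 -0.07  0.04 -1.24 -0.19]
```

Emit:
{"name": "send_rows", "arguments": {"steps": [[[-2.5,0,0,0,1],[-3.8,0,0.5,0,1],[-3.8,-0.1,1,0,1],[-3.8,-0.2,1,0,1],[-2.2,-0.2,2,0,1],[0,0,3,0,1],[0,0.2,3,0,1],[0,0,0.5,0,1],[0,0,0,0,1]]]}}

```text
clock: 21.7
position: [556.7, 169.4, 150.1]
ee_rot: [0.752, -0.659, 0.012, 0.013]
contact_force: [-1.2, -0.2, 0.3]
gripper_width: 85.3
```

```bash
python3 - <<'E'
from h import *
go(557,176.4,79,7);tilt()
E
```

```text
turn 0.01
cm [-0.95 -0.14  7.08] pos [556.7 169.4 150.1] yaw 7.54 w 85.3 t 21.7 F [-1.2 -0.2  0.3]
tilt [ 0.001 -0.036] j [ 0.59  0.39 -0.22  0.04 -0.98 -0.48]
```

Emit:
{"name": "send_rows", "arguments": {"steps": [[[-0.8,0.1,1,0,1],[-0.1,0.3,2.2,0,1],[0,0.3,2.2,0,1],[0,0.1,0.3,0,1],[0,0,0,0,1]]]}}

```text
clock: 22.12
position: [553.8, 178.3, 98.7]
ee_rot: [0.752, -0.659, 0.015, 0.006]
contact_force: [0.1, -0.0, 0.3]
gripper_width: 85.5
```

```bash
python3 - <<'E'
from h import *
go(557,176.4,79,7);tilt()
E
```

```text
turn 0.008
cm [ 0.17 -0.27  1.98] pos [553.8 178.3  98.7] yaw 7.48 w 85.5 t 22.12 F [ 0.1 -0.   0.3]
tilt [ 0.016 -0.029] j [ 0.61  0.44 -0.29  0.04 -0.84 -0.51]
```

Emit:
{"name": "send_rows", "arguments": {"steps": [[[0.1,0,0.8,0,1],[0.1,-0.1,0.8,0,1],[0,0,0.3,0,1],[0,0,0,0,1]]]}}

```text
clock: 22.45
position: [559.2, 177.3, 83.2]
ee_rot: [0.752, -0.659, 0.017, 0.001]
contact_force: [-0.1, -0.2, -2.0]
gripper_width: 85.1
```

```bash
python3 - <<'E'
from h import *
go(557,176.4,79,7);tilt()
E
```

```text
turn 0.008
cm [0.05 0.23 0.42] pos [559.2 177.3  83.2] yaw 7.48 w 85.1 t 22.45 F [-0.1 -0.2 -2. ]
tilt [ 0.024 -0.025] j [ 0.6   0.46 -0.31  0.05 -0.8  -0.5 ]
```

Emit:
{"name": "send_rows", "arguments": {"steps": [[[0,0.2,0.3,0,1],[0,0,0,0,0],[0,0,0,0,0],[0,0,0,0,0],[0,0,0,0,0],[0,0,0,0,0],[0,0,0,0,0],[0,0,0,0,0],[0,0,0,0,0]]]}}

```text
clock: 23.2
position: [557.8, 177.2, 81.4]
ee_rot: [0.751, -0.66, 0.018, 0.0]
contact_force: [-0.0, -0.2, 1.2]
gripper_width: 52.0
```

```bash
python3 - <<'E'
from h import *
go(498,-192,210,12.8);tilt()
E
```

```text
turn -0.093
cm [ 36.17  10.43 -12.15] pos [557.8 177.2  81.4] yaw 7.46 w 52.0 t 23.2 F [-0.  -0.2  1.2]
tilt [ 0.026 -0.023] j [ 0.6   0.46 -0.31  0.05 -0.79 -0.51]
```

Emit:
{"name": "send_rows", "arguments": {"steps": [[[0,0,-1.0,0,0],[0,0,-2.5,0,0],[0,0,-3.5,0,0],[0,0,-3.5,0,0],[0,0,-2.5,0,0],[2,0.5,0,0,0],[3.8,1.0,0,0,0],[3.8,1.0,0,0,0],[3.8,1.0,0,0,0],[3.8,1.0,0,0,0]]]}}

```text
clock: 24.03
position: [532.9, 4.6, 227.1]
ee_rot: [0.756, -0.655, 0.019, -0.002]
contact_force: [1.0, -0.6, -1.6]
gripper_width: 52.3
```

Emit:
{"name": "send_rows", "arguments": {"steps": [[[3.8,1.0,0,0,0],[3.8,1.0,0,0,0],[3.8,1.0,0,-0.03,0],[2.0,0.6,0,-0.03,0],[1,0.3,0,-0.03,0],[0,0,0,0,0]]]}}

```text
clock: 24.53
position: [510.8, -156.6, 235.6]
ee_rot: [0.783, -0.621, 0.021, -0.002]
contact_force: [-0.0, 0.1, -1.1]
gripper_width: 52.2
```

```bash
python3 - <<'E'
from h import *
go(498,-192,180,12.8);tilt()
E
```

```text
turn 0.007
cm [2.98 2.22 5.59] pos [ 510.8 -156.6  235.6] yaw 13.21 w 52.2 t 24.53 F [-0.   0.1 -1.1]
tilt [ 0.036 -0.023] j [ 0.02  0.21 -0.25  0.03 -1.08  0.2 ]
```

Emit:
{"name": "send_rows", "arguments": {"steps": [[[1.5,1.2,0,0,0],[1.2,1.2,0.5,0,0],[0,0.3,2.5,0,0],[0,0.2,3.5,0,0],[0,0.2,3.5,0,0],[0,0.1,2.5,0.005,0],[0,0,0,0,0]]]}}

```text
clock: 25.12
position: [493.2, -193.6, 114.1]
ee_rot: [0.78, -0.625, 0.027, -0.006]
contact_force: [-0.9, -0.8, -2.2]
gripper_width: 52.7
```

```bash
python3 - <<'E'
from h import *
go(498,-192,82,12.8);tilt()
E
```

```text
turn -0.002
cm [-0.17 -0.36  3.22] pos [ 493.2 -193.6  114.1] yaw 12.69 w 52.7 t 25.12 F [-0.9 -0.8 -2.2]
tilt [ 0.05  -0.024] j [-0.06  0.32 -0.44  0.03 -0.76  0.25]
```

Emit:
{"name": "send_rows", "arguments": {"steps": [[[-0.1,0,0.7,0,0],[-0.1,0,1.0,0,0],[0,0,0.8,0,0],[0,0,0.1,0,0]]]}}

```text
clock: 25.45
position: [497.5, -191.0, 90.2]
ee_rot: [0.781, -0.624, 0.03, -0.008]
contact_force: [0.5, -0.3, -1.4]
gripper_width: 52.2
```

```bash
python3 - <<'E'
from h import *
go(498,-192,82,12.8);tilt()
E
```

```text
turn 0.001
cm [0.07 0.01 0.82] pos [ 497.5 -191.    90.2] yaw 12.85 w 52.2 t 25.45 F [ 0.5 -0.3 -1.4]
tilt [ 0.057 -0.025] j [-0.05  0.35 -0.46  0.04 -0.7   0.25]
```

Emit:
{"name": "send_rows", "arguments": {"steps": [[[0,0.1,0.6,0,0],[0,0,0.3,0,0],[0,0,0.1,0,0]]]}}

```text
clock: 25.7
position: [499.2, -191.6, 81.8]
ee_rot: [0.782, -0.623, 0.032, -0.009]
contact_force: [-2.6, 0.0, 7.8]
gripper_width: 52.4
```

```bash
python3 - <<'E'
from h import *
go(498,-192,82,12.8);tilt()
E
```

```text
turn 0.003
cm [ 0.02  0.12 -0.02] pos [ 499.2 -191.6   81.8] yaw 12.95 w 52.4 t 25.7 F [-2.6  0.   7.8]
tilt [ 0.061 -0.027] j [-0.05  0.37 -0.47  0.04 -0.67  0.25]
```

Emit:
{"name": "send_rows", "arguments": {"steps": [[[0,0,0,0,0.6],[0,0,0,0,0.8],[0,0,0,0,1],[0,0,0,0,1],[0,0,0,0,1],[0,0,-1.5,0,1],[0,0,-3,0,1],[0,0,-3.5,0,1],[0,0,-3.5,0,1],[0,0,-3.5,0,1]]]}}

```text
clock: 26.53
position: [486.0, -187.3, 230.0]
ee_rot: [0.781, -0.624, 0.025, -0.005]
contact_force: [1.5, -0.2, -0.3]
gripper_width: 85.8
```

Emit:
{"name": "send_rows", "arguments": {"steps": [[[0,0,-3.5,0.05,1],[0,0,-3.5,0.05,1],[0,-4.1,0,0,1],[0,-4.1,0,0,1],[0,-4.1,0,0,1],[0,-4.1,0,0,1],[0,4.1,0,0,1],[0,4.1,0,0,1],[0,4.1,0,0,1],[0,0,0,0,1]]]}}

```text
clock: 27.37
position: [543.7, -179.9, 292.7]
ee_rot: [0.748, -0.663, 0.022, -0.002]
contact_force: [0.1, -0.4, -0.0]
gripper_width: 85.4
```

```bash
python3 - <<'E'
from h import *
go(567,60,300,7);tilt()
pots("side",90,124)
E
```

```text
turn -0.002
cm [-23.51  -5.2   -1.26] pos [ 543.7 -179.9  292.7] yaw 6.88 w 85.4 t 27.37 F [ 0.1 -0.4 -0. ]
tilt [ 0.035 -0.025] j [-0.02  0.24 -0.06  0.03 -1.24  0.14]
side [157.  71.] rect [1318.9 -406.6] [  21.  1283.2] 0.1 circ [1324.8 -406.6] 641.6 z 107.2
side [617.  46.] rect [  399.  -1343.9] [ 23.1 147.9] 87.9 circ [  399.  -1344.4] 73.9 z 107.2
side [402. 152.] rect [ 534.8 -354.2] [39.3 37.6] 28.6 circ [ 536.2 -355.6] 21.4 z 115.5
side [388. 171.] rect [ 515.6 -273.7] [50.4 53.1] 13.4 circ [ 515.5 -274.5] 33.8 z 109.1
side [371. 191.] rect [ 497.1 -191.3] [51.4 51.6] 38.3 circ [ 497.4 -191.6] 27.7 z 108.9
side [253. 241.] rect [566.   90.8] [51.2 56.7] 78.5 circ [566.   92.1] 28.5 z 109.6
side [ 52. 265.] rect [787.  382.8] [68.8 50.4] 75.2 circ [795.5 381. ] 35.3 z 109.1
```

Round stands at (497,−191.5). Now hex: I look from near for its orientation.

Emit:
{"name": "send_rows", "arguments": {"steps": [[[-2,-0.6,0,0,1],[-3.8,-0.9,0,0,1],[-3.8,-0.9,0,0,1],[-3.8,-0.9,0,0,1],[-3.8,-0.9,0,0,1],[-3.8,-0.9,0,0,1],[-2.0,0,0,0,1],[0,0,0,0,1]]]}}

```text
clock: 28.08
position: [575.3, 63.5, 293.1]
ee_rot: [0.746, -0.666, 0.027, -0.008]
contact_force: [-0.3, 0.2, 0.0]
gripper_width: 85.3
```

Emit:
{"name": "send_rows", "arguments": {"steps": [[[0,-4.1,0,0,1],[0,-4.1,0,0,1],[0,-4.1,0,0,1],[0,-4.1,0,0,1],[0,4.1,0,0,1],[0,4.1,0,0,1],[0,4.1,0,0,1],[0,4.1,0,0,1],[0,0,0,0,1]]]}}

```text
clock: 28.83
position: [598.5, 69.2, 245.5]
ee_rot: [0.746, -0.665, 0.015, 0.017]
contact_force: [-1.4, 0.7, -0.5]
gripper_width: 85.6
```

```bash
python3 - <<'E'
from h import *
from scipy.optimize import minimize
go(567,92,79,7);tilt()
im,d,P,K,M=pots("wrist");cv2.imwrite("pics/w3.png",im)
m=np.isfinite(P[...,0])&(abs(P[...,2]-109.5)<4)&(np.hypot(P[...,0]-567,P[...,1]-92)<36)
Q=cv2.convexHull(P[m][:,:2].astype(np.float32))[:,0]
def mask_hex(c,r,a):
    t=np.radians(a+30+60*np.arange(6));return (np.c_[np.cos(t),np.sin(t)]*r+c).astype(np.float32)
best=min(((cv2.contourArea(Q)+cv2.contourArea(h)-2*cv2.intersectConvexConvex(Q,h)[0]),x,y,a) for a in np.arange(-30,30,2.) for x in np.arange(562,573,1.) for y in np.arange(87,97,1.) for h in [mask_hex((x,y),28.9,a)])
print("hex fit: mismatch,x,y,flat-normal angle",best,cv2.contourArea(Q))
E
```

```text
turn -0.007
cm [-3.38  2.75 16.53] pos [598.5  69.2 245.5] yaw 6.57 w 85.6 t 28.83 F [-1.4  0.7 -0.5]
tilt [-0.002 -0.045] j [ 0.4   0.34 -0.04  0.04 -1.21 -0.31]
wrist [357. 255.] rect [568.1  91.1] [50.3 57.6] 18.6 circ [568.4  91.4] 28.9 z 109.1
hex fit: mismatch,x,y,flat-normal angle (50.509174103615806, np.float64(568.0), np.float64(91.0), np.float64(18.0)) 2207.13969405205
```

View pics/w3.png

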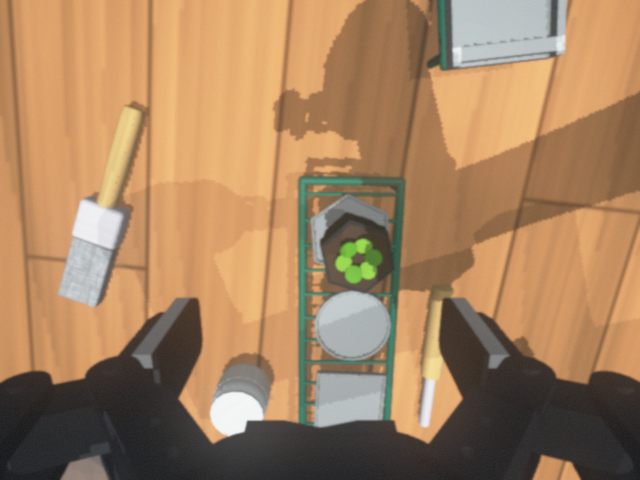

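The hex pot is at (357,255): centre (568,91), flats at 18.3°. The neighbouring saucers are empty. I turn to 18.3° and descend.

Emit:
{"name": "send_rows", "arguments": {"steps": [[[0,0,0,-0.1,1],[0,0,0,-0.105,1],[-1.3,1.6,0.5,0,1],[-1.3,1.6,2,0,1],[0,0.2,3,0,1],[0,0.2,3,0,1],[0,0.1,0.5,0,1],[0,0,0,0,1]]]}}

```text
clock: 29.55
position: [572.1, 78.9, 167.0]
ee_rot: [0.813, -0.582, 0.025, 0.004]
contact_force: [0.9, -0.5, 0.4]
gripper_width: 85.5
```

```bash
python3 - <<'E'
from h import *
go(568,91.2,79,18.3);tilt()
E
```

```text
turn 0.009
cm [-1.69  0.19  8.73] pos [572.1  78.9 167. ] yaw 18.82 w 85.5 t 29.55 F [ 0.9 -0.5  0.4]
tilt [ 0.036 -0.035] j [ 0.44  0.34 -0.25  0.06 -0.96 -0.15]
```

Emit:
{"name": "send_rows", "arguments": {"steps": [[[-0.8,0.3,0.7,0,1],[-0.8,0.3,1.8,0.008,1],[0,0.3,2.0,0,1],[0,0.2,2.0,0,1],[0,0.1,0.3,0,1],[0,0,0,0,1]]]}}

```text
clock: 30.05
position: [568.4, 92.7, 106.8]
ee_rot: [0.81, -0.585, 0.032, -0.007]
contact_force: [1.1, -0.2, -0.2]
gripper_width: 85.3
```

```bash
python3 - <<'E'
from h import *
go(568,91.2,79,18.3);tilt()
E
```

```text
turn 0.001
cm [0.01 0.22 2.77] pos [568.4  92.7 106.8] yaw 18.35 w 85.3 t 30.05 F [ 1.1 -0.2 -0.2]
tilt [ 0.059 -0.027] j [ 0.47  0.4  -0.35  0.07 -0.79 -0.2 ]
```

Tilt is 0.06 after the turn, so I go back up, reset it once more and descend again.

Emit:
{"name": "send_rows", "arguments": {"steps": [[[0,0,-3.5,0,1],[0,0,-4,0,1],[0,0,-4,0,1],[0,0,-4,0,1],[0,0,0,0,1]]]}}

```text
clock: 30.47
position: [561.9, 97.8, 274.6]
ee_rot: [0.81, -0.585, 0.035, -0.008]
contact_force: [0.6, 1.2, 1.6]
gripper_width: 85.1
```

Emit:
{"name": "send_rows", "arguments": {"steps": [[[0,-4.1,0,0,1],[0,-4.1,0,0,1],[0,-4.1,0,0,1],[0,-4.1,0,0,1],[0,4.1,0,0,1],[0,4.1,0,0,1],[0,4.1,0,0,1],[0,4.1,0,0,1],[0,0,0,0,1]]]}}

```text
clock: 31.22
position: [578.7, 106.3, 253.8]
ee_rot: [0.81, -0.585, 0.033, -0.002]
contact_force: [-0.7, -1.1, -1.3]
gripper_width: 85.4
```

```bash
python3 - <<'E'
from h import *
go(568,91.2,150,18.3);tilt()
E
```

```text
turn 0.002
cm [ 0.55  1.92 10.35] pos [578.7 106.3 253.8] yaw 18.39 w 85.4 t 31.22 F [-0.7 -1.1 -1.3]
tilt [ 0.056 -0.036] j [ 0.49  0.28 -0.11  0.06 -1.15 -0.19]
```

Emit:
{"name": "send_rows", "arguments": {"steps": [[[0,-4.1,-1,0,1],[0,-4.1,-1,0,1],[0,-4.1,0,0,1],[0,-4.1,0,0,1],[0,4.1,0,0,1],[0,4.1,0,0,1],[0,4.1,0,0,1],[0,4.1,0,0,1],[0,0,0,0,1]]]}}

```text
clock: 31.97
position: [595.0, 115.0, 242.4]
ee_rot: [0.811, -0.585, 0.026, 0.016]
contact_force: [-0.4, -0.2, -0.1]
gripper_width: 85.5
```

```bash
python3 - <<'E'
from h import *
go(568,91.2,150,18.3);tilt()
E
```

```text
turn 0.002
cm [0.84 3.35 9.29] pos [595.  115.  242.4] yaw 18.39 w 85.5 t 31.97 F [-0.4 -0.2 -0.1]
tilt [ 0.022 -0.056] j [ 0.49  0.34 -0.06  0.07 -1.18 -0.19]
```

Emit:
{"name": "send_rows", "arguments": {"steps": [[[0.3,1.4,1,0,1],[0.3,1.5,2,0,1],[0.2,0.6,3,0,1],[0,0.2,3,0,1],[0,0.2,2,0,1],[0,0.1,0.5,0,1],[0,0,0,0,1]]]}}

```text
clock: 32.55
position: [568.4, 89.9, 140.2]
ee_rot: [0.811, -0.584, 0.034, 0.004]
contact_force: [-0.3, 0.4, -0.2]
gripper_width: 85.2
```

```bash
python3 - <<'E'
from h import *
go(568,91.2,79,18.3);tilt()
E
```

```text
turn 0.004
cm [-0.5   0.2   6.09] pos [568.4  89.9 140.2] yaw 18.54 w 85.2 t 32.55 F [-0.3  0.4 -0.2]
tilt [ 0.051 -0.046] j [ 0.47  0.36 -0.31  0.08 -0.88 -0.2 ]
```

Emit:
{"name": "send_rows", "arguments": {"steps": [[[-0.3,0.2,0.7,0,1],[-0.2,0.3,1.8,0,1],[0,0.3,1.8,0,1],[0,0.2,0.8,0,1],[0,0.1,0.1,0,1],[0,0,0,0,1]]]}}

```text
clock: 33.05
position: [567.7, 93.6, 96.4]
ee_rot: [0.811, -0.583, 0.041, -0.006]
contact_force: [0.2, -0.3, 0.1]
gripper_width: 85.6
```

```bash
python3 - <<'E'
from h import *
go(568,91.2,79,18.3);tilt()
E
```

```text
turn 0.007
cm [0.13 0.15 1.74] pos [567.7  93.6  96.4] yaw 18.7 w 85.6 t 33.05 F [ 0.2 -0.3  0.1]
tilt [ 0.072 -0.038] j [ 0.48  0.41 -0.38  0.1  -0.74 -0.23]
```

Emit:
{"name": "send_rows", "arguments": {"steps": [[[0.1,0.1,1.5,0.007,1],[0,0,0.2,0,1]]]}}

```text
clock: 33.22
position: [570.7, 93.0, 82.5]
ee_rot: [0.809, -0.586, 0.042, -0.009]
contact_force: [-0.4, -0.2, -1.3]
gripper_width: 85.4
```

```bash
python3 - <<'E'
from h import *
go(568,91.2,79,18.3);tilt()
E
```

```text
turn 0.001
cm [0.06 0.34 0.33] pos [570.7  93.   82.5] yaw 18.35 w 85.4 t 33.22 F [-0.4 -0.2 -1.3]
tilt [ 0.079 -0.036] j [ 0.48  0.43 -0.39  0.11 -0.7  -0.24]
```

Emit:
{"name": "send_rows", "arguments": {"steps": [[[0.1,0.2,0.2,0,1],[0,0,0,0,0],[0,0,0,0,0],[0,0,0,0,0],[0,0,0,0,0],[0,0,0,0,0],[0,0,0,0,0],[0,0,0,0,0],[0,0,0,0,0]]]}}

```text
clock: 33.97
position: [572.3, 92.7, 85.9]
ee_rot: [0.81, -0.585, 0.045, -0.012]
contact_force: [-0.1, -0.2, -1.4]
gripper_width: 55.8
```

```bash
python3 - <<'E'
from h import *
go(480,-110.4,210,18.3);tilt()
pots("side",90,124)
E
```

```text
turn 0.003
cm [ 17.11  14.25 -12.49] pos [572.3  92.7  85.9] yaw 18.45 w 55.8 t 33.97 F [-0.1 -0.2 -1.4]
tilt [ 0.087 -0.033] j [ 0.48  0.42 -0.39  0.11 -0.7  -0.24]
side [156.  71.] rect [1318.  -403.6] [1281.    20.5] 90.0 circ [1318.8 -403.6] 640.5 z 107.2
side [586.  37.] rect [  511.1 -1343.5] [ 24.8 373. ] 89.9 circ [  511.1 -1343.7] 186.5 z 107.0
side [402. 152.] rect [ 531.5 -357.1] [42.3 33.8] 73.9 circ [ 535. -359.] 24.1 z 113.7
side [388. 172.] rect [ 516.4 -273.9] [51.1 57. ] 12.7 circ [ 514.8 -272.2] 35.7 z 109.2
side [371. 191.] rect [ 495.9 -190.8] [52.7 52.7] 55.5 circ [ 496.5 -190. ] 28.9 z 109.0
side [250. 240.] rect [566.3  95.8] [46.2 77.8] 84.0 circ [567.   97.9] 42.7 z 111.1
side [ 52. 265.] rect [786.8 383. ] [67.8 48.3] 77.1 circ [795.2 380.9] 34.4 z 109.4
```

The width of 55.8 is more than the 50 mm flats. I look before lifting.

```bash
python3 - <<'E'
from h import *
s=arm.read_state();print(s["gripper_width"])
im,d,P,K,M=grab("wrist")
i2,*_=grab("side")
cv2.imwrite("pics/w4.png",np.hstack([cv2.resize(im,(480,360)),cv2.resize(i2[190:300,205:305],(320,352)).copy() if 0 else cv2.resize(i2[185:305,200:307],(320,360))]))
E
```

```text
55.810368016741364
```

View pics/w4.png

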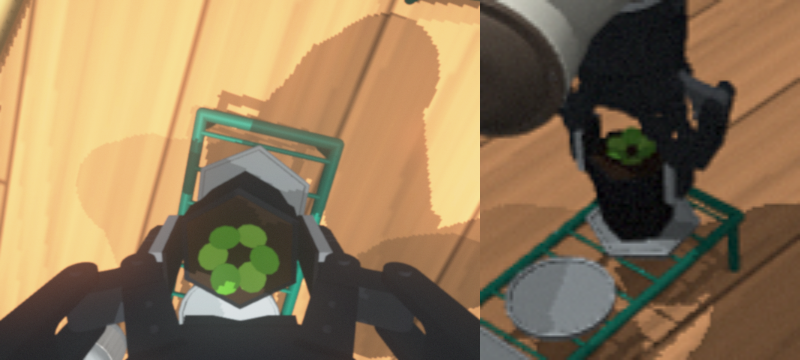

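The hex seems skewed in the tilted jaws. I open again, lift and re-measure rather than risk it.

Emit:
{"name": "send_rows", "arguments": {"steps": [[[0,0,0,0,0.8],[0,0,0,0,1],[0,0,0,0,1],[0,0,0,0,1],[0,0,0,0,1],[0,0,0,0,1],[0,0,-2,0,1],[0,0,-3.5,0,1],[0,0,-4,0,1],[0,0,-4,0,1]]]}}

```text
clock: 34.95
position: [555.4, 94.8, 214.0]
ee_rot: [0.81, -0.586, 0.038, -0.002]
contact_force: [0.6, 0.5, 0.7]
gripper_width: 85.3
```

```bash
cat >> h.py <<'E'
def hexfit(x0,y0):
    im,d,P,K,M=grab("wrist")
    m=np.isfinite(P[...,0])&(abs(P[...,2]-109)<5)&(np.hypot(P[...,0]-x0,P[...,1]-y0)<36)
    A=np.c_[P[m][:,:2],np.ones(m.sum())];print("plane",np.linalg.lstsq(A,P[m][:,2],rcond=None)[0][:2].round(3))
    Q=cv2.convexHull(P[m][:,:2].astype(np.float32))[:,0];c=cv2.minEnclosingCircle(Q)[0]
    def hx(c,r,a):
        t=np.radians(a+30+60*np.arange(6));return (np.c_[np.cos(t),np.sin(t)]*r+c).astype(np.float32)
    print("hex",min(((cv2.contourArea(Q)+cv2.contourArea(h)-2*cv2.intersectConvexConvex(Q,h)[0]),x,y,a) for a in np.arange(-30,30,2.) for x in c[0]+np.arange(-3,4) for y in c[1]+np.arange(-3,4) for h in [hx((x,y),28.9,a)]))
    return im
E
python3 - <<'E'
from h import *
go(568,91.2,79,18.3);tilt()
cv2.imwrite("pics/w5.png",hexfit(569,92))
E
```

```text
turn 0.0
cm [-0.08 -0.43 13.56] pos [555.4  94.8 214. ] yaw 18.33 w 85.3 t 34.95 F [0.6 0.5 0.7]
tilt [ 0.064 -0.042] j [ 0.49  0.27 -0.24  0.08 -1.03 -0.21]
plane [0.001 0.007]
hex (35.485492263920605, np.float64(571.7445678710938), np.float64(92.84215545654297), np.float64(18.0))
```

The pot is upright at (571.7,92.8), yaw 18°, so it only shifted 4 mm. I reset the tilt properly before regripping.

Emit:
{"name": "send_rows", "arguments": {"steps": [[[0,0,-4,0,1],[0,0,-3,0,1],[0,-4.1,-1,0,1],[0,-4.1,0,0,1],[0,-4.1,0,0,1],[0,4.1,0,0,1],[0,4.1,0,0,1],[0,4.1,0,0,1],[0,0,0,0,1]]]}}

```text
clock: 35.75
position: [569.0, 107.5, 272.6]
ee_rot: [0.811, -0.584, 0.038, 0.003]
contact_force: [-1.0, -0.6, -0.2]
gripper_width: 85.6
```

Emit:
{"name": "send_rows", "arguments": {"steps": [[[0,-4.1,-1,0,1],[0,-4.1,-1,0,1],[0,-4.1,0,0,1],[0,-4.1,0,0,1],[0,4.1,0,0,1],[0,4.1,0,0,1],[0,4.1,0,0,1],[0,4.1,0,0,1],[0,0,0,0,1]]]}}

```text
clock: 36.5
position: [581.3, 115.4, 238.1]
ee_rot: [0.811, -0.584, 0.02, 0.038]
contact_force: [-0.1, -0.3, -0.0]
gripper_width: 85.3
```

```bash
python3 - <<'E'
from h import *
go(572,92.8,79,18.3);tilt()
E
```

```text
turn 0.002
cm [ 0.63  0.99 16.05] pos [581.3 115.4 238.1] yaw 18.44 w 85.3 t 36.5 F [-0.1 -0.3 -0. ]
tilt [-0.012 -0.084] j [ 0.5   0.34 -0.07  0.07 -1.21 -0.21]
```

Emit:
{"name": "send_rows", "arguments": {"steps": [[[0.2,0.2,2,0,1],[0.2,0.3,3.5,0,1],[0.2,0.2,3.5,0,1],[0,0.2,1.5,0,1],[0,0,0,0,1]]]}}

```text
clock: 36.92
position: [572.2, 96.9, 133.5]
ee_rot: [0.811, -0.583, 0.021, 0.035]
contact_force: [0.2, -0.5, -0.2]
gripper_width: 85.2
```

```bash
python3 - <<'E'
from h import *
go(572,92.8,79,18.3);tilt()
E
```

```text
turn 0.004
cm [-0.03 -0.02  5.47] pos [572.2  96.9 133.5] yaw 18.54 w 85.2 t 36.92 F [ 0.2 -0.5 -0.2]
tilt [-0.006 -0.081] j [ 0.48  0.41 -0.26  0.09 -0.95 -0.21]
```

Emit:
{"name": "send_rows", "arguments": {"steps": [[[0.1,0.1,1.5,0,1],[0,0.2,2.2,0,1],[0,0.1,1.3,0,1],[0,0,0,0,1]]]}}

```text
clock: 37.25
position: [572.3, 91.7, 86.9]
ee_rot: [0.812, -0.583, 0.024, 0.031]
contact_force: [0.3, -0.5, -0.6]
gripper_width: 85.6
```

```bash
python3 - <<'E'
from h import *
go(572,91.3,79,18.3);tilt()
E
```

```text
turn 0.006
cm [-0.03  0.03  0.8 ] pos [572.3  91.7  86.9] yaw 18.62 w 85.6 t 37.25 F [ 0.3 -0.5 -0.6]
tilt [ 0.003 -0.079] j [ 0.48  0.46 -0.32  0.1  -0.83 -0.22]
```

Well aligned: the tilt along the jaws is about −0.02. Close.

Emit:
{"name": "send_rows", "arguments": {"steps": [[[0,0.1,0.7,0.005,1],[0,0,0,0,0],[0,0,0,0,0],[0,0,0,0,0],[0,0,0,0,0],[0,0,0,0,0],[0,0,0,0,0],[0,0,0,0,0],[0,0,0,0,0],[0,0,0,0,0]]]}}

```text
clock: 38.08
position: [576.5, 93.4, 87.2]
ee_rot: [0.811, -0.584, 0.028, 0.025]
contact_force: [0.5, -0.8, -1.2]
gripper_width: 56.7
```

```bash
python3 - <<'E'
from h import *
go(480,-110.4,210,18.3);tilt()
E
```

```text
turn 0.002
cm [ 17.16  15.7  -10.89] pos [576.5  93.4  87.2] yaw 18.42 w 56.7 t 38.08 F [ 0.5 -0.8 -1.2]
tilt [ 0.016 -0.074] j [ 0.48  0.46 -0.32  0.1  -0.82 -0.22]
```

```bash
python3 - <<'E'
from h import *
im,d,P,K,M=grab("wrist");i2,*_=grab("side")
cv2.imwrite("pics/w6.png",np.hstack([cv2.resize(im[220:440,170:470],(440,323)),cv2.resize(i2[190:290,205:305],(323,323))]))
for r in(300,320,340,360):print(r,[(c,*(P[r,c].round(0).tolist())) for c in range(200,450,12)])
E
```

```text
300 [(200, 636.0, 149.0, -1.0), (212, 616.0, 101.0, 97.0), (224, 611.0, 95.0, 106.0), (236, 607.0, 94.0, 106.0), (248, 603.0, 90.0, 112.0), (260, 599.0, 89.0, 112.0), (272, 596.0, 88.0, 112.0), (284, 592.0, 86.0, 112.0), (296, 588.0, 85.0, 112.0), (308, 585.0, 84.0, 112.0), (320, 581.0, 82.0, 113.0), (332, 578.0, 81.0, 113.0), (344, 574.0, 80.0, 112.0), (356, 570.0, 79.0, 113.0), (368, 566.0, 78.0, 111.0), (380, 563.0, 77.0, 111.0), (392, 559.0, 76.0, 111.0), (404, 553.0, 76.0, 106.0), (416, 550.0, 75.0, 106.0), (428, 542.0, 76.0, 97.0), (440, 495.0, 103.0, -1.0)]
320 [(200, 616.0, 102.0, 110.0), (212, 611.0, 96.0, 119.0), (224, 608.0, 96.0, 117.0), (236, 605.0, 100.0, 108.0), (248, 601.0, 97.0, 111.0), (260, 597.0, 95.0, 112.0), (272, 594.0, 94.0, 111.0), (284, 590.0, 89.0, 119.0), (296, 587.0, 88.0, 119.0), (308, 583.0, 88.0, 118.0), (320, 580.0, 87.0, 118.0), (332, 576.0, 87.0, 115.0), (344, 573.0, 85.0, 117.0), (356, 569.0, 83.0, 118.0), (368, 564.0, 85.0, 111.0), (380, 561.0, 83.0, 113.0), (392, 557.0, 82.0, 111.0), (404, 552.0, 82.0, 108.0), (416, 552.0, 77.0, 120.0), (428, 549
[... 495 characters left out ...]
0, 89.0, 112.0), (404, 549.0, 89.0, 109.0), (416, 552.0, 81.0, 124.0), (428, 550.0, 79.0, 128.0), (440, 549.0, 76.0, 132.0)]
360 [(200, 609.0, 97.0, 140.0), (212, 606.0, 95.0, 141.0), (224, 604.0, 104.0, 126.0), (236, nan, nan, nan), (248, 597.0, 110.0, 112.0), (260, 593.0, 109.0, 112.0), (272, 589.0, 108.0, 112.0), (284, 586.0, 104.0, 116.0), (296, 582.0, 103.0, 116.0), (308, 579.0, 101.0, 117.0), (320, 574.0, 103.0, 112.0), (332, 571.0, 100.0, 115.0), (344, 568.0, 98.0, 116.0), (356, 565.0, 95.0, 119.0), (368, 562.0, 94.0, 120.0), (380, 556.0, 96.0, 112.0), (392, 551.0, 96.0, 111.0), (404, 547.0, 95.0, 110.0), (416, 550.0, 87.0, 125.0), (428, 550.0, 82.0, 132.0), (440, 551.0, 78.0, 140.0)]
```

View pics/w6.png

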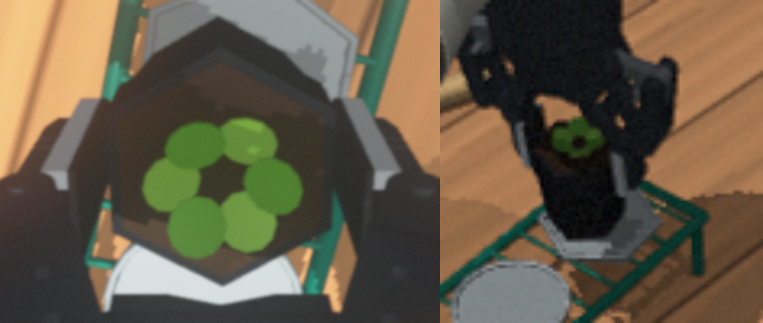

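Both flats are seated against the pads and the jaws are stopped on the pot. I lift 2 cm, which stays below the drop height, to see whether it holds.

Emit:
{"name": "send_rows", "arguments": {"steps": [[[0,0,-0.7,0,0],[0,0,-0.7,0,0],[0,0,-0.4,0,0],[0,0,0,0,0],[0,0,0,0,0]]]}}

```text
clock: 38.6
position: [576.4, 94.9, 107.2]
ee_rot: [0.811, -0.584, 0.028, 0.025]
contact_force: [0.3, -0.3, -0.7]
gripper_width: 56.4
```

```bash
cat >> h.py <<'E'
def held():
    # rim/soil plane inside the jaws from the wrist camera
    im,d,P,K,M=grab("wrist");p=P[290:345,255:375].reshape(-1,3);p=p[np.isfinite(p[:,0])]
    b=cv2.cvtColor(im,cv2.COLOR_BGR2HSV)[290:345,255:375].reshape(-1,3)[:len(p)]
    z0=np.percentile(p[:,2],35)
    q=p[abs(p[:,2]-z0)<4];A=np.c_[q[:,:2]-q[:,:2].mean(0),np.ones(len(q))];print("soil z,slopes",np.linalg.lstsq(A,q[:,2],rcond=None)[0][[2,0,1]].round(3),"centroid",q.mean(0).round(1))
    return im
E
python3 - <<'E'
from h import *
go(480,-110.4,210,18.3);tilt()
im=held()
i2,*_=grab("side")
cv2.imwrite("pics/w7.png",np.hstack([cv2.resize(im[220:440,170:470],(440,323)),cv2.resize(i2[180:290,205:305],(323,355))[:323]]))
E
```

```text
turn 0.002
cm [17.15 15.71 -8.88] pos [576.4  94.9 107.2] yaw 18.42 w 56.4 t 38.6 F [ 0.3 -0.3 -0.7]
tilt [ 0.016 -0.074] j [ 0.48  0.43 -0.3   0.1  -0.86 -0.22]
soil z,slopes [ 1.32405e+02 -2.30000e-02  4.50000e-02] centroid [582.2  89.4 132.4]
```

View pics/w7.png

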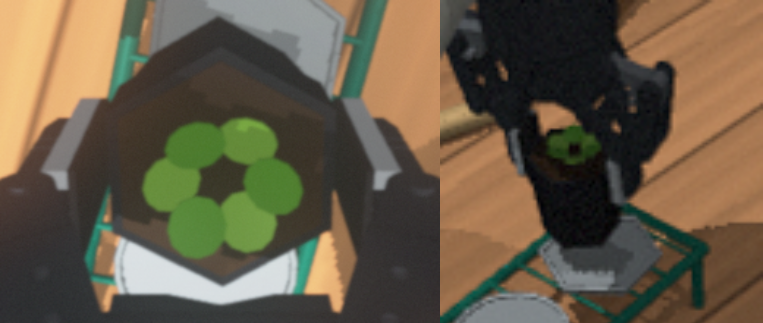

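The hex pot rises with the tool, upright and held. I carry it to the leftmost cell.

Emit:
{"name": "send_rows", "arguments": {"steps": [[[0,0,-2,0,0],[0,0,-3,0,0],[0,0,-2.5,0,0],[1.2,1.1,-0.5,0,0],[2.4,2.2,0,0,0],[2.4,2.2,0,0,0],[2.4,2.2,0,0,0],[2.4,2.2,0,0,0],[2.4,2.2,0,0,0],[1.0,1.0,0,0,0]]]}}

```text
clock: 39.53
position: [488.5, -81.1, 197.3]
ee_rot: [0.812, -0.582, 0.025, 0.029]
contact_force: [-0.5, -0.5, -0.9]
gripper_width: 56.2
```

```bash
python3 - <<'E'
from h import *
go(480,-112,150,14);tilt()
E
```

```text
turn 0.082
cm [2.29 1.71 4.95] pos [488.5 -81.1 197.3] yaw 18.72 w 56.2 t 39.53 F [-0.5 -0.5 -0.9]
tilt [ 0.006 -0.076] j [ 0.21  0.19 -0.4   0.09 -1.    0.07]
```

Emit:
{"name": "send_rows", "arguments": {"steps": [[[1.2,0.9,0,0,0],[1.1,0.8,1,0,0],[0,0,3,0,0],[0,0.2,3,0,0],[0,0.1,1.5,0,0],[0,0,0,0,0]]]}}

```text
clock: 40.03
position: [469.3, -124.0, 111.5]
ee_rot: [0.809, -0.586, 0.024, 0.029]
contact_force: [-1.4, -0.5, -1.0]
gripper_width: 55.8
```

```bash
python3 - <<'E'
from h import *
go(480,-112,85,14);tilt();held()
E
```

```text
turn 0.072
cm [-1.   -1.44  2.56] pos [ 469.3 -124.   111.5] yaw 18.14 w 55.8 t 40.03 F [-1.4 -0.5 -1. ]
tilt [ 0.006 -0.075] j [ 0.12  0.27 -0.55  0.11 -0.76  0.11]
soil z,slopes [ 1.36666e+02 -3.10000e-02  4.40000e-02] centroid [ 475.5 -129.5  136.7]
```

Emit:
{"name": "send_rows", "arguments": {"steps": [[[-0.6,-0.8,0.3,0,0],[-0.4,-0.5,0.8,0,0],[0,0,0.8,0,0],[0,0,0,0,0]]]}}

```text
clock: 40.42
position: [482.8, -110.2, 94.1]
ee_rot: [0.81, -0.586, 0.028, 0.026]
contact_force: [-0.9, -0.6, -0.7]
gripper_width: 56.4
```

```bash
python3 - <<'E'
from h import *
go(480,-112,84,14);tilt();held()
E
```

```text
turn 0.074
cm [0.   0.31 1.02] pos [ 482.8 -110.2   94.1] yaw 18.22 w 56.4 t 40.42 F [-0.9 -0.6 -0.7]
tilt [ 0.014 -0.075] j [ 0.15  0.31 -0.55  0.12 -0.71  0.08]
soil z,slopes [ 1.19314e+02 -2.40000e-02  4.00000e-02] centroid [ 488.7 -115.8  119.3]
```

Emit:
{"name": "send_rows", "arguments": {"steps": [[[0,0.2,0.5,0,0],[0,0.1,0.4,0,0],[0,0,0.2,0,0]]]}}

```text
clock: 40.72
position: [481.8, -111.5, 84.3]
ee_rot: [0.81, -0.585, 0.029, 0.025]
contact_force: [-0.9, -0.1, -1.5]
gripper_width: 55.7
```

```bash
python3 - <<'E'
from h import *
go(480,-112,84,14);tilt();held()
E
```

```text
turn 0.076
cm [-0.01  0.18  0.03] pos [ 481.8 -111.5   84.3] yaw 18.33 w 55.7 t 40.72 F [-0.9 -0.1 -1.5]
tilt [ 0.018 -0.075] j [ 0.15  0.32 -0.57  0.12 -0.68  0.08]
soil z,slopes [ 1.0953e+02 -2.1000e-02  4.2000e-02] centroid [ 487.5 -117.   109.5]
```

Emit:
{"name": "send_rows", "arguments": {"steps": [[[0,0.1,0.2,0,0],[0,0,0.1,0,0]]]}}

```text
clock: 40.93
position: [482.3, -112.2, 84.3]
ee_rot: [0.81, -0.584, 0.031, 0.025]
contact_force: [-2.8, 1.4, 4.4]
gripper_width: 56.2
```

```bash
python3 - <<'E'
from h import *
go(480,-112,84,14);tilt();held()
E
```

```text
turn 0.077
cm [-0.09  0.21  0.02] pos [ 482.3 -112.2   84.3] yaw 18.4 w 56.2 t 40.93 F [-2.8  1.4  4.4]
tilt [ 0.021 -0.076] j [ 0.15  0.32 -0.57  0.13 -0.67  0.07]
soil z,slopes [ 1.09497e+02 -2.40000e-02  4.90000e-02] centroid [ 488.  -117.6  109.5]
```

Contact with the floor at 4.4 N. Release and retreat, then check all four.

Emit:
{"name": "send_rows", "arguments": {"steps": [[[0,0,0,0,0.75],[0,0,0,0,0.85],[0,0,0,0,1],[0,0,0,0,1],[0,0,0,0,1],[0,0,0,0,1],[0,0,-1.5,0,1],[0,0,-3,0,1],[0,0,-4,0,1],[0,0,-4,0,1]]]}}

```text
clock: 41.82
position: [473.5, -103.7, 203.7]
ee_rot: [0.81, -0.585, 0.022, 0.032]
contact_force: [0.8, 0.8, -0.5]
gripper_width: 85.4
```

Emit:
{"name": "send_rows", "arguments": {"steps": [[[0,0,-4,0,1],[-3,0,-3,0,1],[-4,0,0,0,1],[-4,0,0,0,1],[-4,0,0,0,1],[-4,0,0,0,1],[-4,0,0,0,1],[0,0,0,0,1]]]}}

```text
clock: 42.48
position: [404.7, 127.0, 269.8]
ee_rot: [0.808, -0.588, 0.03, 0.022]
contact_force: [-0.6, -0.7, -0.5]
gripper_width: 85.5
```

```bash
python3 - <<'E'
from h import *
c=np.array([507.5,-233.3]);a=np.radians(12.8);U=np.array([[np.cos(a),np.sin(a)],[-np.sin(a),np.cos(a)]])
ims=[]
for n in("side","scene"):
    im,d,P,K,M=grab(n);ims.append(im)
    m=np.isfinite(P[...,0])&(P[...,2]>90)&(P[...,2]<124)
    Q=(P[...,:2]-c)@U.T
    m&=(abs(Q[...,0])<50)&(abs(Q[...,1])<180)
    k,l,st,ce=cv2.connectedComponentsWithStats(m.astype(np.uint8))
    for i in range(1,k):
        if st[i,4]>150:
            p=P[l==i];z=np.percentile(p[:,2],70);t=p[abs(p[:,2]-z)<3];q=(t[:,:2]-c)@U.T
            h=cv2.minAreaRect(q.astype(np.float32));A=np.c_[t[:,:2]-t[:,:2].mean(0),np.ones(len(t))]
            print(n,"rackframe",np.round(h[0],1),np.round(h[1],1),"z",round(z,1),"slope",np.linalg.lstsq(A,t[:,2],rcond=None)[0][:2].round(3))
go(480,-112,300)
cv2.imwrite("pics/end.png",np.hstack([cv2.resize(ims[0][130:270,310:450],(400,400)),cv2.resize(ims[1][100:250,190:340],(400,400))]))
E
```

```text
side rackframe [  -0.4 -125.4] [37.6 36.8] z 119.0 slope [ 0.017 -0.015]
side rackframe [ -1.1 -42.4] [51.2 53.3] z 110.5 slope [-0.008 -0.004]
side rackframe [-1.4 45.7] [53.4 51. ] z 110.0 slope [ 0.015 -0.007]
side rackframe [  1.4 126.6] [55.6 52.5] z 110.9 slope [ 0.009 -0.007]
scene rackframe [   3.7 -127. ] [39.  37.7] z 119.6 slope [ 0.021 -0.015]
scene rackframe [  1.8 -41.3] [51.3 51.9] z 111.2 slope [ 0.008 -0.007]
scene rackframe [ 3.7 43.9] [52.  53.4] z 110.6 slope [-0.002  0.007]
scene rackframe [  3.4 125.8] [55.  50.6] z 111.8 slope [-0.001 -0.001]
cm [24.88  0.08 -1.15] pos [405.6 123.7 269.9] yaw 17.69 w 85.7 t 42.58 F [0.  0.2 0.2]
```

View pics/end.png

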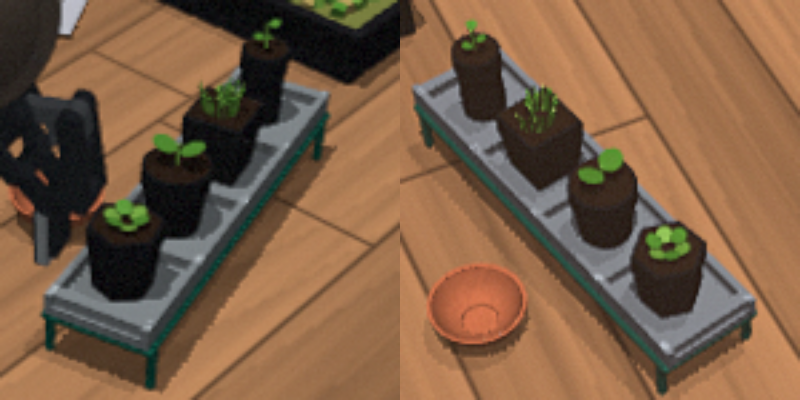

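All four pots stand upright in their cells, within about 4 mm of the cell centres, and the gripper is clear. I hand the job in.

```bash
python3 -c "
from bench import job
print(job.job_done())"
```

```text
the job is handed in; nothing more can be done
None
```

I moved all four pots into the carrying rack in reverse order and handed the job in at about 42.6 s on the robot clock. Hand-in gives no verdict. From left to right the germination row was slim, square, round, hex, so slim went to the rightmost cell, then square, round, and hex to the leftmost. I left the yellow square pot alone.

**Last checks:**
- **Position:** in both fixed cameras every pot was within about 4 mm of its cell centre. The two cameras differ by 2 to 5 mm across the rack.
- **Height and tilt:** measured rim heights put every foot within about 2 mm of the floor. Tilt was at most about 0.03 rad.
- **Release:** the gripper was open and clear of the pots.

**What did not go as expected:**
- **Tool tilt:** the tool drifted up to about 0.09 rad off vertical during the moves. I reduced it several times with out-and-in motions while the gripper was empty.
- **Hex pot:** the jaws read about 56 mm on its 50 mm flats, in both grips. After the first grip I opened, reset the tilt and tried again. A 2 cm test lift held, so I placed it. I did not find out why the reading was too wide.

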